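# Lock the decorating wheel with its index pin

### The arm

A 7-joint arm with a two-finger parallel gripper is mounted at the origin on the work surface; the furniture and walls round the work are solid. World frame = base frame: x ahead of the robot, y to its left, z up, the work surface at z = 0. Lengths are in m, angles in rad, forces in N, time in s.
With the tool pointing down it reaches from about 0.4 to 0.85 m from the base axis. Payload 4.5 kg.
Tool frame: the origin (TCP) lies midway between the tips of the shut fingers; the grasp point (between the pads) lies 19 mm behind it; z points along the fingers, y is the direction in which the jaws open and shut (so a half turn about z gives the same grasp; the last joint's range is limited). The gripper opens to 88 mm and grips with 3 to 60 N. Pads are 18 mm wide; open, the fingers measure 123 mm over their backs; the gripper's body (75 mm by 187 mm) begins 45 mm behind the grasp point.
Start: joints at [-1.092, 0.689, -0.195, 1.565, 0.157, 0.902, -0.215], TCP at [0.269, 0.564, 0.212] pointing down, gripper open.
Joint ranges: [-3.01, 3.01], [-0.46, 2.08], [-1.47, 1.51], [0.13, 2.56], [-1, 4.14], [0.04, 2.09], [-2.66, 2.66]. Speed limits (rad/s): [2.57, 2.57, 3.14, 3.14, 3.14, 3.14, 3.14].

### API

Orientations are given as a unit quaternion [x, y, z, w].
In Python, from plant import r gives the robot as it stands. The module is installed in compiled form; this text tells all that it offers.
- The arm moves only by the shell command python3 -m jog 'ROWS' [FORCE]. ROWS is JSON, a list of rows, each an object with "translation": the shift along the tool's x, y, z in units of 40 mm (1.0 is 40 mm), a list of three; "twist": the turn about the tool's z in units of 6 degrees (1.0 is 6 degrees); "claw": the opening in per cent of the stroke, from 0 (shut) to 100 (fully open). A call has 1 to 20 rows; each row shifts and turns the commanded pose from where the row before left it, along the tool's axes as they then stand; what a row does not reach is not made up. A row lasts 1/12 s, in which the tool goes at most 41.7 mm and 7.16 degrees, less where a joint would pass 70% of its speed; a pose out of reach is approached as far as the arm can. A call is refused whole if a number of a shift passes 1 or a number of a turn 1, either way. A call with a gripper value outside its range is refused whole. The fingers move at their own pace and stop on an object; FORCE is the grip in N (left out, the last holds). Time passes only in rows, so rows that do not move let the fingers close. It gives the time, the measured TCP pose, the force and the opening at its end, in the units of the state.
- r.get_state(): the state, without advancing time (a new reading comes with each control period).
- r.snapshot(name): name is "scene" or "top" or "wrist"; returns a dict with "img" (384x512x3 uint8, red, green, blue), "fx", "fy", "cx", "cy" (pixels), "dist_coeffs" ([k1, k2, p1, p2, k3] as OpenCV has them; the pictures are not rectified), "origin" and "rotation" of the camera in the world; the wrist camera has in their place "T_tool_cam" (4x4, takes a point from camera to tool coordinates, whose origin is the TCP and whose axes are the flange's). Camera axes: x right, y up, looking along -z (the intrinsics and any distortion apply to the point x, -y, -z); pixel columns grow to the right and rows downward; lengths in m; the calibration is good to about 2 mm. A picture is of the moment at which its call begins: read the wrist's pose just before it. There is no depth.
- r.finish_job(): hands the job in, once; it reports no verdict.
Trained networks look in the newest picture that a camera, given by its name, has taken for a name from the list of things; names that differ only in an ending like _2 or _b are one class to them, and where a whole thing is asked for, a point or a joint stands for the part that bears it (a point fixed in the world has none). Each returns a list of dicts, best first, with "confidence" (0 to 1); they miss things now and then, are a little off and sometimes report something else, mostly with a low value. They report only what shows in the picture. A call takes as long as a camera call.
- r.spot_in(label, camera): "rect" ([left, top, right, bottom] in pixels, round what is visible of it).
- r.spot_point(label, camera): "location" ([row, column] in pixels: a listed point, or the origin of a listed thing).
The state is a dict: "clock": time; "q": joint angles; "qd": joint speeds; "joint_torque": joint torques, N m; "tool_pos": TCP position; "eef_rot": TCP orientation; "contact_force": force on the tool from outside, world axes, zero at the start; "moment": the same for the moment, N m; "opening": opening from 0.0 (shut) to 1.0 (fully open).
Only numpy, scipy, OpenCV 4.12 (cv2) and the standard library are available. Lean on these libraries where they do the work, as an engineer would, in place of code of your own. Each camera call takes 0.05 s, during which the arm holds its last target. There are 200 camera calls.

### The job

Lock the decorating wheel so that handles can be joined to the next mug without it turning: take the index pin (round black knob) out of the wooden block and stand it in the guide beside the wheelhead, so that it rests on the index ring inside. Turn the wheel gently by its wooden peg until the pin drops into one of the hidden index holes, then press the pin past its spring catch, fully home in its guide, without ramming it. Stop turning as soon as the pin drops, never force pin and wheel against each other, and leave the other things where they are.

Things in the scene. Friction and masses are not known exactly. Their poses are not given: they have to be found in the camera images.
- wheel_base: fixed grey round housing of the decorating wheel, 204 mm across and 50 mm high, bolted to the table. Origin at the centre of its underside, z up; its +x points from the wheel's axis to the pin guide. Inside, hidden under the cover, a steel index ring turns with the wheel; it has four holes 90 degrees apart, but how they are clocked to the wheel's peg is unknown and cannot be seen
- guide_mouth (a point): centre of the mouth of the pin guide, a grey boss 29 mm across with a brass bush, 72 mm above the table and 78 mm from the wheel's axis. Upright bore 13.4 mm wide with a wider mouth (16 mm, 2 mm deep); the index ring's top lies 30 mm below the mouth
- wheel: the turning wheel with its aluminium wheelhead, a disc 120 mm across, top 64 mm above the table. Origin on its upright axis at table height; the peg stands on its own -x side. It turns freely either way with a light drag (about 0.12 N m, 2 to 4 N at the peg)
- wheel_axis (a point): point on the wheel's upright axis at the wheelhead's top, 64 mm above the table
- peg_grip (a point): the turning peg, an upright wooden peg 15 mm thick on the wheelhead, 46 mm from the axis, reaching from 64 to 110 mm above the table; this point lies on its centre line, 96 mm above the table
- index_pin: the loose index pin, 74 mm long, 70 g: steel shank 12 mm thick and 52 mm long with a tapered tip (7 mm at its end, 10 mm after 3 mm, full width after 9 mm) and a catch groove 11 to 16 mm above the tip; on top a round black knob 24 mm across and 22 mm high. Origin at the tip, z along the pin to the knob. Starts upright in a hole of the block (14 mm wide, 30 mm deep)
- pin_knob (a point): centre of the index pin's knob, where to grasp it: 63 mm above the tip, 11 mm below the knob's top. 33 mm above the guide's mouth when the pin stands on the index ring, 11 mm above it when fully home, knob down on the guide
- pin_tip (a point): the lower end of the index pin, on its axis. When a hole comes under the standing pin, the pin drops of itself by 10 to 17 mm and stops the wheel; it then rests on a spring catch, 4 to 11 mm too high, and must be pressed harder and harder, up to about 20 N, until it clicks past the catch and the knob sits on the guide
- pin_block: fixed wooden block 62 x 150 x 40 mm with three holes in a row along its y, 46 mm apart, the middle one at its centre; origin under its centre. The index pin stands in one hole, two bat pins in the others. A paint tin 134 mm high stands behind it, at the table's far left corner
- bat_pin_1: bystander in the block: short steel bat pin with a flat hexagon head 8 mm high
- bat_pin_2: bystander in the block: like the other bat pin
- slip_beaker: bystander: white beaker, 70 mm across, 78 mm high, loose
- bisque_dish: bystander: small pink dish, 72 mm across, 24 mm high, loose
- test_jar: bystander: small dark jar, 49 mm across, 64 mm high, loose

How it is judged:
On the way, in this order (a step that is already met when the one before it is completed fails the run):
1. the index pin stands in the guide, on the index ring, released (horizontal distance between pin_knob and guide_mouth below 0.008 m and z of pin_tip in the frame of guide_mouth between -0.034 and -0.026 m and contact force between the fingers and index_pin below 0.1 N), for 0.2 s.
2. the pin has dropped into an index hole (horizontal distance between pin_knob and guide_mouth below 0.008 m and z of pin_tip in the frame of guide_mouth below -0.036 m), for 0.2 s.
At the end, for the whole second after the job is handed in: the index pin is fully home in the guide through one of the wheel's index holes: its knob's underside within 2 mm of the guide's mouth, upright, pin and wheel at rest and let go (horizontal distance between pin_tip and guide_mouth below 0.003 m and z of pin_knob in the frame of guide_mouth below 0.013 m and angle between index_pin's own z axis and vertical below 0.06 rad and linear speed of index_pin below 0.02 m/s and angular speed of wheel below 0.05 rad/s); the robot touches nothing.
It fails at once if pin and wheel are forced against each other (more than 20 N between them) (contact force between index_pin and wheel above 20 N).
It fails at once if the pin is rammed into its guide and catch (contact forces on it there above 80 N) (contact force between index_pin and wheel_base above 80 N).
It fails at once if a bystander is disturbed (moved more than 25 mm) (distance of any of bat_pin_1, bat_pin_2, slip_beaker, bisque_dish, test_jar from where it was at the start of the episode above 0.025 m).
It also fails if it takes over 64 s, if anything falls off the work surface, if the arm or the gripper's body presses on something with over 40 N, if the wrist force passes 120 N, or if a joint passes its speed limit or range.

## Working session

There is one attempt and no reset: what is moved stays moved. The work goes in short steps, Python scripts to look and compute and a shell command to move; the robot and the scene stay as the last step left them, time stands still between calls to the robot, and variables do not carry over. Pictures are saved under pics/ and viewed, about 8 in all and at most 12, crops included, and the job is handed in when it is done.

```bash
mkdir -p pics
cat > h.py <<'E'
import numpy as np, cv2
from plant import r
from scipy.spatial.transform import Rotation as R
def cam(s,st=None):
    K=np.array([[s['fx'],0,s['cx']],[0,s['fy'],s['cy']],[0,0,1.]]);d=np.array(s['dist_coeffs'],float)
    if 'T_tool_cam' in s:
        T=np.array(s['T_tool_cam']);Rt=R.from_quat(st['eef_rot']).as_matrix()
        return K,d,Rt@T[:3,3]+np.array(st['tool_pos']),Rt@T[:3,:3]
    return K,d,np.array(s['origin']),np.array(s['rotation'])
def ray(c,row,col):
    K,d,o,Rm=c
    u=cv2.undistortPoints(np.array([[[col,row]]],float),K,d)[0,0]
    return o,Rm@np.array([u[0],-u[1],-1.])
def atz(c,row,col,z):
    o,v=ray(c,row,col); return o+v*(z-o[2])/v[2]
def proj(c,P):
    K,d,o,Rm=c; p=Rm.T@(np.array(P)-o); p=p*[1,-1,-1]
    return cv2.projectPoints(p.reshape(1,1,3),np.zeros(3),np.zeros(3),K,d)[0].ravel()[::-1]
E
cat > look.py <<'E'
from h import *
Z=dict(guide_mouth=.072,wheel_axis=.064,peg_grip=.096,pin_knob=.073,index_pin=.01,pin_block=0,bat_pin_1=.04,slip_beaker=0,bisque_dish=0,test_jar=0)
for n in ['scene','top','wrist']:
    st=r.get_state();s=r.snapshot(n);c=cam(s,st)
    cv2.imwrite(f'pics/{n}0.png',s['img'][:,:,::-1])
    print(n,c[2].round(3),s['fx'])
    for k,z in Z.items():
        for p in r.spot_point(k,n)[:3]:
            print(' ',k,round(p['confidence'],2),np.round(p['location'],1),atz(c,*p['location'],z).round(4))
print(st)
E
python3 look.py
```

```text
scene [0.091 0.476 0.675] 386.0965332075126Traceback (most recent call last):
  File "look.py", line 9, in <module>
    print(' ',k,round(p['confidence'],2),np.round(p['location'],1),atz(c,*p['location'],z).round(4))
                                                                   ~~~^^^^^^^^^^^^^^^^^^^^
  File "h.py", line 15, in atz
    o,v=ray(c,row,col); return o+v*(z-o[2])/v[2]
        ~~~^^^^^^^^^^^
  File "h.py", line 13, in ray
    return o,Rm@np.array([u[0],-u[1],-1.])
             ~~^~~~~~~~~~~~~~~~~~~~~~~~~~~
ValueError: matmul: Input operand 1 has a mismatch in its core dimension 0, with gufunc signature (n?,k),(k,m?)->(n?,m?) (size 3 is different from 4)
```

```bash
sed -i "s/np.array(s\['rotation'\])$/R.from_quat(s['rotation']).as_matrix()/" h.py; python3 look.py
```

```text
scene [0.091 0.476 0.675] 386.0965332075126
  guide_mouth 0.82 [163.6 313. ] [ 0.4396 -0.134   0.072 ]
  wheel_axis 0.74 [177.4 283.8] [ 0.4682 -0.0587  0.064 ]
  peg_grip 0.74 [195.2 281.4] [0.4191 0.0157 0.096 ]
  peg_grip 0.72 [171.1 260.9] [ 0.5001 -0.0142  0.096 ]
  pin_knob 0.72 [281.9 200.8] [0.4096 0.2608 0.073 ]
  index_pin 0.59 [300.3 202.3] [0.4118 0.2641 0.01  ]
  pin_block 0.83 [307.1 202.1] [0.4066 0.2711 0.    ]
  pin_block 0.3 [196.8 281.1] [ 0.4708 -0.0559  0.    ]
  bat_pin_1 0.55 [321.5 186.7] [0.3887 0.3195 0.04  ]
  bat_pin_1 0.48 [282.5 215.1] [0.4056 0.2324 0.04  ]
  bat_pin_1 0.22 [196.7 277. ] [ 0.4556 -0.0186  0.04  ]
  slip_beaker 0.96 [149.1 286.4] [ 0.5721 -0.2101  0.    ]
  slip_beaker 0.51 [165.  309.2] [ 0.4857 -0.1958  0.    ]
  bisque_dish 0.86 [164.3 337.3] [ 0.4306 -0.2458  0.    ]
  test_jar 0.89 [152.9 313.6] [ 0.5052 -0.2447  0.    ]
  test_jar 0.66 [197.1 280.9] [ 0.4705 -0.0548  0.    ]
top [0.298 0.046 1.312] 491.20093732137633
  guide_mouth 0.56 [210.9 326. ] [ 0.441  -0.1266  0.072 ]
  guide_mouth 0.18 [202.2 292.7] [ 0.4613 -0.041   0.072 
[... 968 characters left out ...]
0.3285 0.04  ]
{'clock': 1.2, 'q': array([-1.09219072,  0.68908502, -0.19459884,  1.56531676,  0.15728906,
        0.9025221 , -0.21510337]), 'qd': array([-0.00027789,  0.00037851, -0.00012546,  0.0006494 , -0.00015449,
       -0.00098355,  0.00112418]), 'joint_torque': array([ 5.05224343e-04, -5.27501285e+01, -1.26690086e+00, -1.53740966e+01,
       -5.19559951e-02, -6.27260870e-04,  2.52189267e-05]), 'tool_pos': array([0.26890708, 0.5642033 , 0.21204756]), 'eef_rot': array([ 2.20567359e-01,  9.75371744e-01,  2.60273965e-05, -3.06695231e-07]), 'contact_force': array([0.04366015, 0.26124158, 0.44952139]), 'moment': array([-0.01777211, -0.04935244, -0.00663569]), 'opening': 0.999815776407968}
```

```bash
cd pics; python3 -c "
import cv2,numpy as np
a=cv2.imread('scene0.png');b=cv2.imread('top0.png');cv2.imwrite('c1.png',cv2.resize(np.vstack([a,b]),(400*1,600)))"
```

```text
(no output)
```

View pics/top0.png

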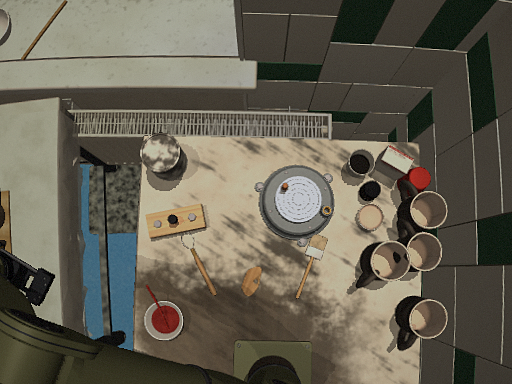

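View pics/scene0.png

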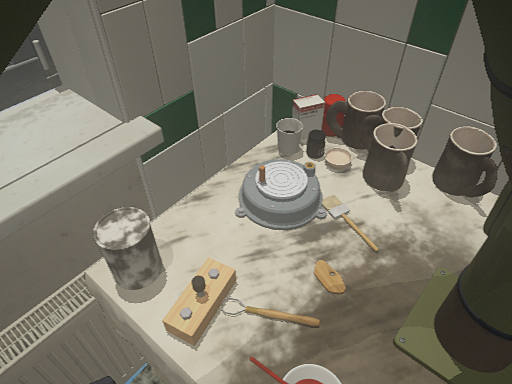

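```bash
cat > to.py <<'E'
# usage: functions giving shift in tool units
from h import *
def shift(target):
    st=r.get_state(); Rt=R.from_quat(st['eef_rot']).as_matrix()
    d=Rt.T@(np.array(target)-st['tool_pos'])/.04
    y=Rt[:,1]; return d.round(3), round(np.degrees(np.arctan2(y[1],y[0])),1)
E
M='{"translation":[-0.64,-0.525,0],"twist":0,"claw":45}'; python3 -m jog '[{"translation":[-0.64,-0.525,0],"twist":0,"claw":45},{"translation":[-0.64,-0.525,0],"twist":0,"claw":45},{"translation":[-0.64,-0.525,0],"twist":0,"claw":45},{"translation":[-0.64,-0.525,0],"twist":0,"claw":45},{"translation":[-0.64,-0.525,0],"twist":0,"claw":45},{"translation":[-0.64,-0.525,0],"twist":0,"claw":45},{"translation":[-0.64,-0.525,0],"twist":0,"claw":45},{"translation":[-0.64,-0.525,0],"twist":0,"claw":45},{"translation":[-0.64,-0.525,0],"twist":0,"claw":45},{"translation":[-0.64,-0.525,0],"twist":0,"claw":45},{"translation":[0,0,0],"twist":-1,"claw":45},{"translation":[0,0,0],"twist":-1,"claw":45},{"translation":[0,0,0],"twist":-1,"claw":45},{"translation":[0,0,0],"twist":-1,"claw":45},{"translation":[0,0,0],"twist":-1,"claw":45},{"translation":[0,0,0],"twist":-1,"claw":45},{"translation":[0,0,0],"twist":0,"claw":45},{"translation":[0,0,0],"twist":0,"claw":45}]' 20
cat > w.py <<'E'
from to import *
import sys
Z=dict(guide_mouth=.072,wheel_axis=.064,peg_grip=.096,pin_knob=.073,index_pin=.01,pin_block=0,bat_pin_1=.04)
st=r.get_state();s=r.snapshot('wrist');c=cam(s,st);cv2.imwrite(f'pics/{sys.argv[1]}.png',s['img'][:,:,::-1])
print(c[2].round(3),'look',(-c[3][:,2]).round(3))
for k in sys.argv[2:]:
    for p in r.spot_point(k,'wrist')[:3]: print(' ',k,round(p['confidence'],2),np.round(p['location'],1),atz(c,*p['location'],Z[k]).round(4))
print(st['clock'],st['tool_pos'].round(4),st['contact_force'].round(2),shift(st['tool_pos'])[1])
E
python3 w.py w1 pin_knob index_pin bat_pin_1 pin_block guide_mouth wheel_axis peg_grip
```

```text
clock: 3.25
tool_pos: [0.4098, 0.2645, 0.2121]
eef_rot: [-0.09, 0.996, 0.0, -0.0]
contact_force: [0.3, 0.2, -0.5]
opening: 0.453
[0.345 0.253 0.385] look [ 0.25   0.046 -0.967]
  pin_knob 0.7 [177.9 250.3] [0.411  0.2619 0.073 ]
  index_pin 0.75 [169.4 255.6] [0.4121 0.2686 0.01  ]
  bat_pin_1 0.53 [162.6 289.6] [0.3914 0.3054 0.04  ]
  bat_pin_1 0.48 [169.4 215.1] [0.4154 0.2198 0.04  ]
  pin_block 0.91 [163.2 253.3] [0.4063 0.2645 0.    ]
3.25 [0.4098 0.2645 0.2121] [ 0.3   0.15 -0.46] 100.5
```

View pics/w1.png

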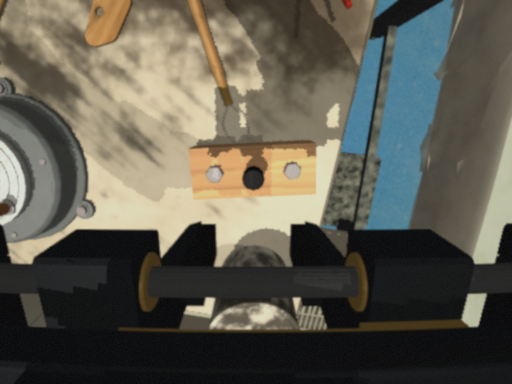

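```bash
python3 -m jog '[{"translation":[0,0.05,0.6],"twist":0,"claw":45},{"translation":[0,0,0.6],"twist":0,"claw":45},{"translation":[0,0,0.6],"twist":0,"claw":45},{"translation":[0,0,0.6],"twist":0,"claw":45},{"translation":[0,0,0],"twist":0,"claw":45},{"translation":[0,0,0],"twist":0,"claw":45}]'; python3 w.py w2 pin_knob index_pin bat_pin_1 pin_block
python3 - <<'E'
import cv2;a=cv2.imread('pics/w2.png');cv2.imwrite('pics/w2c.png',cv2.resize(a[130:330,130:380],None,fx=3,fy=3))
E
```

```text
clock: 4.15
tool_pos: [0.4087, 0.2662, 0.1156]
eef_rot: [-0.092, 0.996, -0.001, -0.001]
contact_force: [-0.6, -0.8, 1.3]
opening: 0.457
[0.344 0.254 0.288] look [ 0.248  0.045 -0.968]
  pin_knob 0.72 [204.1 247.3] [0.4099 0.262  0.073 ]
  index_pin 0.57 [187.3 252.3] [0.4114 0.266  0.01  ]
  index_pin 0.24 [181.6 250.1] [0.4062 0.2629 0.01  ]
  bat_pin_1 0.79 [182.6 297.3] [0.3929 0.3024 0.04  ]
  bat_pin_1 0.66 [187.7 204.7] [0.4121 0.224  0.04  ]
  pin_block 0.93 [184.3 251.7] [0.4109 0.2653 0.    ]
  pin_block 0.28 [181.1 296.1] [0.3995 0.3086 0.    ]
4.15 [0.4087 0.2662 0.1156] [-0.59 -0.78  1.29] 100.5
```

View pics/w2c.png

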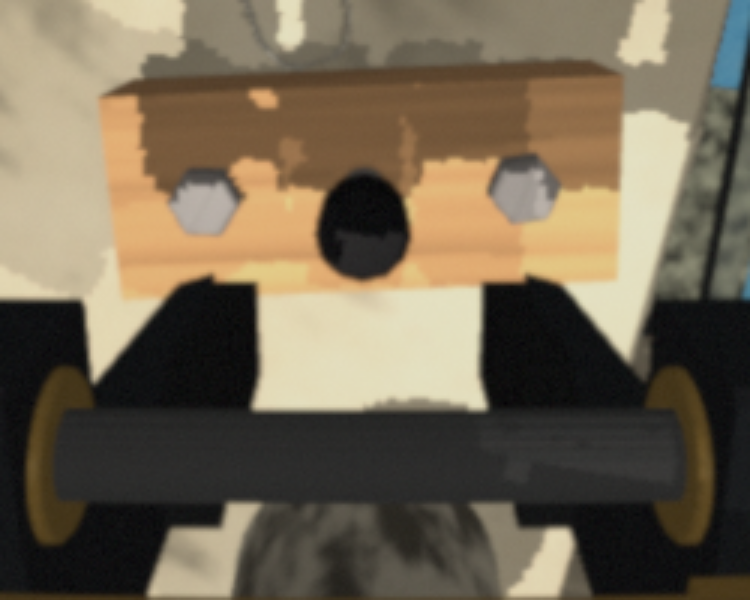

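```bash
python3 -m jog '[{"translation":[-0.05,-0.04,0.5],"twist":0,"claw":45},{"translation":[0,0,0.5],"twist":0,"claw":45},{"translation":[0,0,0.54],"twist":0,"claw":45},{"translation":[0,0,0],"twist":0,"claw":45},{"translation":[0,0,0],"twist":0,"claw":20},{"translation":[0,0,0],"twist":0,"claw":10},{"translation":[0,0,0],"twist":0,"claw":10},{"translation":[0,0,0],"twist":0,"claw":10},{"translation":[0,0,0],"twist":0,"claw":10},{"translation":[0,0,0],"twist":0,"claw":10}]' 25
```

```text
clock: 5.23
tool_pos: [0.4134, 0.2666, 0.0569]
eef_rot: [-0.091, 0.996, 0.001, 0.002]
contact_force: [0.4, -0.8, 18.9]
opening: 0.102
```

```bash
python3 w.py w3 pin_knob
python3 - <<'E'
import cv2,numpy as np;from h import *
a=cv2.imread('pics/w3.png');b=r.snapshot('scene')['img'][:,:,::-1]
A=cv2.resize(a[130:330,130:380],(400,320));B=cv2.resize(b[220:360,130:305],(400,320))
cv2.imwrite('pics/w3c.png',np.hstack([A,B]))
E
```

```text
[0.348 0.254 0.229] look [ 0.255  0.049 -0.966]
  pin_knob 0.92 [225.8 255.5] [0.4084 0.2672 0.073 ]
  pin_knob 0.32 [196.3 246.9] [0.3921 0.2593 0.073 ]
5.2333 [0.4134 0.2666 0.0569] [ 0.39 -0.85 18.9 ] 100.5
```

View pics/w3c.png

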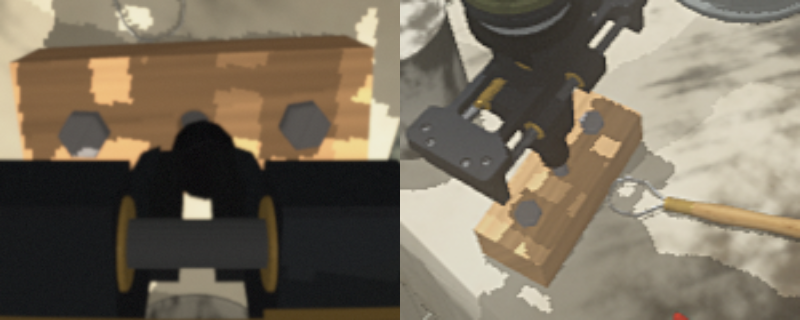

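```bash
python3 -m jog '[{"translation":[0,0,0],"twist":0,"claw":50},{"translation":[0,0,0],"twist":0,"claw":50},{"translation":[0,0,0],"twist":0,"claw":50},{"translation":[0,0,0],"twist":0,"claw":50},{"translation":[0,0,-0.4],"twist":0,"claw":50},{"translation":[0,0,-0.4],"twist":0,"claw":50},{"translation":[0,0,-0.3],"twist":0,"claw":50},{"translation":[0,0,0],"twist":0,"claw":50},{"translation":[0,0,0],"twist":0,"claw":50},{"translation":[0,0,0],"twist":0,"claw":50}]'; python3 w.py w4 pin_knob index_pin pin_block
python3 - <<'E'
from h import *
a=cv2.imread('pics/w4.png');b=r.snapshot('scene');cs=cam(b);b=b['img'][:,:,::-1].copy()
for p in r.spot_point('pin_knob','scene')[:2]: print(p['confidence'],p['location'])
st=r.get_state();s=r.snapshot('wrist');c=cam(s,st);Rt=R.from_quat(st['eef_rot']).as_matrix()
for k,o in dict(tcp=0,grasp=-.019).items():
  P=st['tool_pos']+Rt@[0,0,o];print(k,proj(c,P).round(1))
  for dy in(-.022,.022): print('  ',proj(c,P+Rt@[0,dy,0]).round(1))
A=cv2.resize(a[130:330,130:380],(500,400));B=cv2.resize(b[220:360,150:255],(300,400))
cv2.imwrite('pics/w4c.png',np.hstack([A,B]))
print(proj(c,[.411,.2645,.084]),proj(c,[.411,.2645,.062]), proj(cs,[.411,.2645,.073]))
E
```

```text
clock: 6.22
tool_pos: [0.4114, 0.265, 0.0982]
eef_rot: [-0.092, 0.996, -0.0, -0.0]
contact_force: [0.4, 0.4, 0.1]
opening: 0.499
[0.346 0.253 0.271] look [ 0.25   0.046 -0.967]
  pin_knob 0.81 [208.6 242.6] [0.4113 0.2576 0.073 ]
  index_pin 0.94 [190.6 256.6] [0.4125 0.2687 0.01  ]
  index_pin 0.35 [187.4 258.2] [0.4093 0.2696 0.01  ]
6.2167 [0.4114 0.265  0.0982] [0.37 0.38 0.12] 100.5
0.76 [277.5, 200.1]
0.44 [302.7, 200.6]
tcp [223.4 252.8]
   [223.4 217.7]
   [223.4 287.9]
grasp [235.5 252.8]
   [235.5 213.8]
   [235.5 291.8]
[215.41049715 251.90939106] [205.56641639 252.01423671] [282.85916895 198.72857052]
```

View pics/w4c.png

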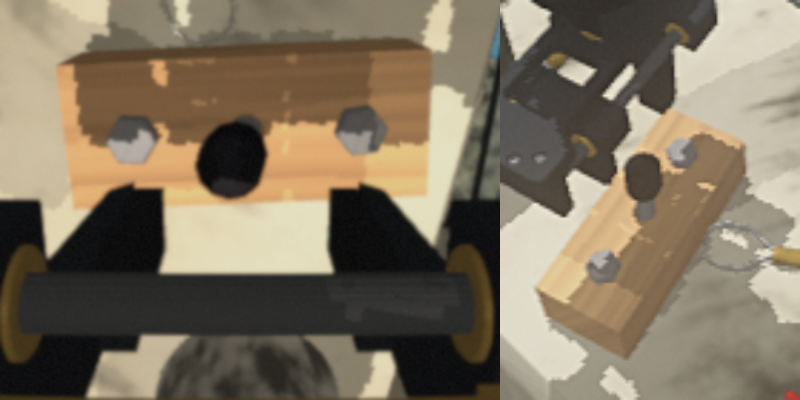

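Run:
```python
from h import *
s0=r.snapshot('scene');cs=cam(s0);s1=r.snapshot('top');ct=cam(s1)
st=r.get_state();s=r.snapshot('wrist');cw=cam(s,st)
t=s1['img'];cv2.imwrite('pics/t.png',t[:,:,::-1])
for p in r.spot_point('pin_knob','top')[:2]: print(p)
# dark blob centroid near knob per camera
def blob(im,r0,c0,h,thr):
    g=cv2.cvtColor(im,cv2.COLOR_RGB2GRAY)[r0-h:r0+h,c0-h:c0+h]
    m=(g<thr).astype(np.uint8);n,l,stt,cen=cv2.connectedComponentsWithStats(m)
    return [(int(stt[i,4]),(cen[i][::-1]+[r0-h,c0-h]).round(1),stt[i,2:4]) for i in range(1,n) if stt[i,4]>8]
bs=blob(s0['img'],281,200,13,65);bt=blob(t,219,173,8,70);bw=blob(s['img'],210,246,19,40)
print(bs,bt,bw)
def tri(obs):
    A=np.zeros((3,3));b=np.zeros(3)
    for c,px in obs:
        o,v=ray(c,*px);v/=np.linalg.norm(v);M=np.eye(3)-np.outer(v,v);A+=M;b+=M@o
    return np.linalg.solve(A,b)
mx=lambda B:max(B,key=lambda x:x[0])[1]
try:
    o=[(cs,mx(bs)),(ct,mx(bt)),(cw,mx(bw))]
    for z in(.073,.085): print(z,[atz(c,*p,z).round(4) for c,p in o])
    X=tri([o[0],o[2]]);print(X,tri(o),[proj(c,X).round(1) for c,_ in o])
except Exception as e: print(e)
for px in [(198.5,196),(195,310),(196.5,253),(192.5,254)]: print(px,atz(cw,*px,.046).round(4))
```

```text
[(23, array([275., 189.]), array([ 6, 16], dtype=int32)), (14, array([276.5, 202.8]), array([7, 8], dtype=int32)), (16, array([284.2, 195.2]), array([ 5, 12], dtype=int32))] [] [(857, array([207.5, 245.3]), array([33, 35], dtype=int32))]
max() iterable argument is empty
(198.5, 196) [0.4186 0.2204 0.046 ]
(195, 310) [0.3991 0.3092 0.046 ]
(196.5, 253) [0.4086 0.2648 0.046 ]
(192.5, 254) [0.4053 0.265  0.046 ]
```

```bash
python3 -m jog '[{"translation":[0.08,-0.07,0.3],"twist":0,"claw":50},{"translation":[0,0,0.3],"twist":0,"claw":50},{"translation":[0,0,0.3],"twist":0,"claw":50},{"translation":[0,0,0],"twist":0,"claw":50},{"translation":[0,0,0],"twist":0,"claw":50},{"translation":[0,0,0],"twist":0,"claw":50}]'; python3 w.py w5 pin_knob; python3 -m jog '[{"translation":[0,0,0],"twist":0,"claw":40},{"translation":[0,0,0],"twist":0,"claw":30},{"translation":[0,0,0],"twist":0,"claw":24},{"translation":[0,0,0],"twist":0,"claw":24},{"translation":[0,0,0],"twist":0,"claw":24}]' 10;  python3 w.py w6 pin_knob
python3 - <<'E'
import cv2,numpy as np
f=lambda n:cv2.LUT(cv2.resize(cv2.imread(f'pics/{n}.png')[150:300,155:355],(400,300)),(255*(np.arange(256)/255)**.5).astype(np.uint8))
cv2.imwrite('pics/w6c.png',np.hstack([f('w5'),f('w6')]))
E
```

```text
clock: 7.27
tool_pos: [0.4091, 0.2622, 0.0628]
eef_rot: [-0.092, 0.996, 0.0, 0.0]
contact_force: [0.3, -1.0, 0.3]
opening: 0.5
[0.344 0.25  0.235] look [ 0.25   0.047 -0.967]
  pin_knob 0.93 [228.8 246. ] [0.4093 0.2581 0.073 ]
7.2667 [0.4091 0.2622 0.0628] [ 0.32 -1.02  0.34] 100.5
clock: 7.78
tool_pos: [0.4089, 0.2619, 0.0625]
eef_rot: [-0.092, 0.996, 0.0, 0.0]
contact_force: [0.4, 1.3, -0.1]
opening: 0.24
[0.344 0.25  0.235] look [ 0.25   0.046 -0.967]
  pin_knob 0.97 [231.7 249.2] [0.4105 0.26   0.073 ]
7.7833 [0.4089 0.2619 0.0625] [ 0.44  1.29 -0.08] 100.5
```

View pics/w6c.png

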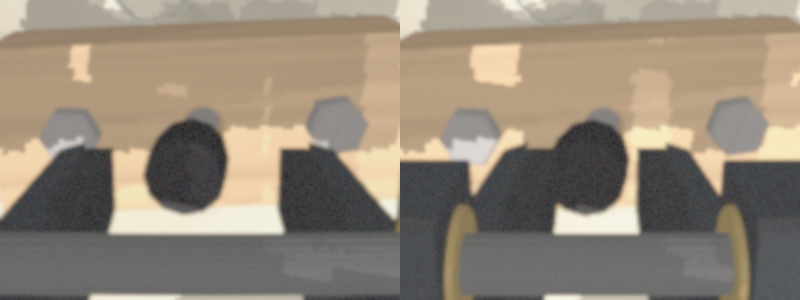

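Run:
```python
from h import *
s0=r.snapshot('scene');cs=cam(s0)
for l in('pin_knob','index_pin'):
  print(l,[(p['confidence'],p['location']) for p in r.spot_point(l,'scene')[:2]],[p['rect'] for p in r.spot_in(l,'scene')[:1]])
st=r.get_state();s=r.snapshot('wrist');cw=cam(s,st)
print([p['rect'] for p in r.spot_in('index_pin','wrist')[:1]])
def tri(obs):
    A=np.zeros((3,3));b=np.zeros(3)
    for c,px in obs:
        o,v=ray(c,*px);v/=np.linalg.norm(v);M=np.eye(3)-np.outer(v,v);A+=M;b+=M@o
    return np.linalg.solve(A,b)
for px in [(281,200.4),(277.5,200)]:
  X=tri([(cs,px),(cw,(232.5,250))]);print(X.round(4),proj(cs,X),proj(cw,X))
for z in (.04,.055,.073): print(z,atz(cs,281,200.4,z).round(4),atz(cw,232.5,250,z).round(4))
cv2.imwrite('pics/s7.png',cv2.resize(s0['img'][225:335,130:270,::-1],None,fx=5,fy=5,interpolation=cv2.INTER_CUBIC))
```

```text
pin_knob [(0.53, [277.3, 202.6])] [[198.8, 274.6, 205.4, 297.7]]
index_pin [(0.54, [301.3, 201.9])] []
[[233.7, 208.0, 267.3, 259.3]]
[0.4103 0.2605 0.0747] [281.05834843 200.49003892] [232.82731188 250.02637306]
[0.4073 0.2603 0.0871] [278.15170561 201.03774416] [236.47116973 250.37883783]
0.04 [0.4291 0.2481 0.04  ] [0.4245 0.2628 0.04  ]
0.055 [0.4211 0.2535 0.055 ] [0.4183 0.2618 0.055 ]
0.073 [0.4115 0.2599 0.073 ] [0.4109 0.2606 0.073 ]
```

View pics/s7.png

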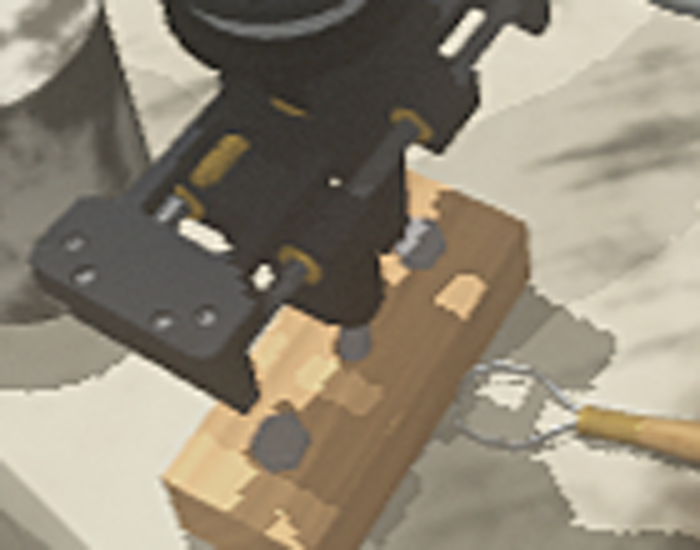

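```bash
for i in 1; do python3 -m jog '[{"translation":[0,0,0],"twist":0,"claw":21},{"translation":[0,0,0],"twist":0,"claw":21},{"translation":[0,0,0],"twist":0,"claw":21}]' 10;python3 w.py w7 pin_knob;  python3 -m jog '[{"translation":[0,0,0],"twist":0,"claw":17},{"translation":[0,0,0],"twist":0,"claw":17},{"translation":[0,0,0],"twist":0,"claw":17}]' 10;python3 w.py w8 pin_knob; done
```

```text
clock: 8.48
tool_pos: [0.4089, 0.262, 0.0624]
eef_rot: [-0.092, 0.996, 0.0, 0.0]
contact_force: [-0.6, -0.1, 0.8]
opening: 0.208
[0.344 0.25  0.235] look [ 0.25   0.046 -0.967]
  pin_knob 0.59 [232.  248.4] [0.4108 0.2596 0.073 ]
8.4833 [0.4089 0.262  0.0624] [-0.58 -0.07  0.78] 100.5
clock: 8.83
tool_pos: [0.4089, 0.2619, 0.0624]
eef_rot: [-0.092, 0.996, 0.0, 0.0]
contact_force: [-0.1, 0.4, -0.9]
opening: 0.173
[0.344 0.25  0.235] look [ 0.25   0.046 -0.967]
  pin_knob 0.85 [231.6 244.8] [0.4109 0.2575 0.073 ]
8.8333 [0.4089 0.2619 0.0624] [-0.08  0.35 -0.94] 100.5
```

Run:
```python
from h import *
s0=r.snapshot('scene');cs=cam(s0);st=r.get_state();Rt=R.from_quat(st['eef_rot']).as_matrix()
P=st['tool_pos']
for n,d in dict(tcp=[0,0,0],grasp=[0,0,-.019],yp=[0,.0075,0],ym=[0,-.0075,0],ypo=[0,.025,0],ymo=[0,-.025,0],ypf=[.009,.0075,0],ymf=[.009,-.0075,0]).items():
  p=proj(cs,P+Rt@d);print(n,((p-[225,130])*5).round())
for n,X in dict(knobtop=[.4095,.2625,.084],knob=[.4095,.2625,.073],under=[.4095,.2625,.062],hole=[.409,.2648,.04]).items():
  p=proj(cs,X);print(n,((p-[225,130])*5).round())
a=s0['img'][225:335,130:270,::-1];a=cv2.LUT(a,(255*(np.arange(256)/255)**.45).astype(np.uint8))
b=cv2.LUT(np.ascontiguousarray(cv2.imread('pics/w8.png')[150:300,170:330]),(255*(np.arange(256)/255)**.45).astype(np.uint8))
cv2.imwrite('pics/s8.png',np.hstack([cv2.resize(a[15:80,30:100],(430,400),interpolation=cv2.INTER_CUBIC),cv2.resize(b,(370,400))]))
```

```text
tcp [304. 356.]
grasp [275. 350.]
yp [320. 344.]
ym [288. 368.]
ypo [358. 315.]
ymo [252. 396.]
ypf [331. 364.]
ymf [299. 389.]
knobtop [271. 347.]
knob [288. 351.]
under [304. 354.]
hole [341. 357.]
```

View pics/s8.png

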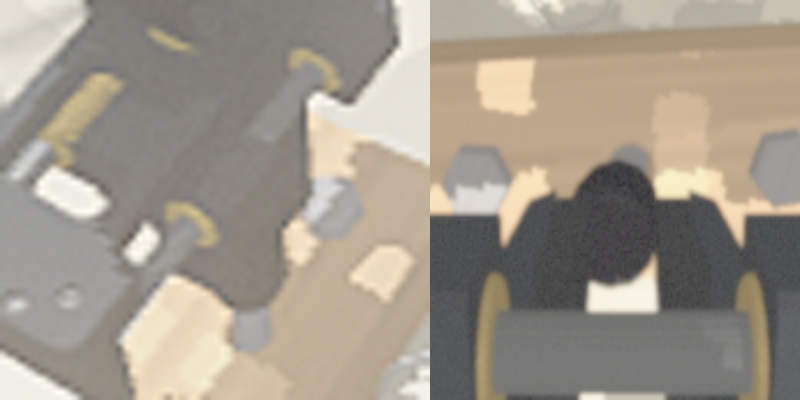

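```bash
python3 -m jog '[{"translation":[0,0,0],"twist":0,"claw":50},{"translation":[0,0,0],"twist":0,"claw":50},{"translation":[0,0,0],"twist":0,"claw":50},{"translation":[0.25,-0.05,0],"twist":0,"claw":50},{"translation":[0,0,0],"twist":0,"claw":50},{"translation":[0,0,0],"twist":0,"claw":15},{"translation":[0,0,0],"twist":0,"claw":15},{"translation":[0,0,0],"twist":0,"claw":15},{"translation":[0,0,0],"twist":0,"claw":15},{"translation":[0,0,0],"twist":0,"claw":15}]' 10;python3 w.py w9 pin_knob
```

```text
clock: 9.82
tool_pos: [0.3998, 0.2583, 0.0624]
eef_rot: [-0.092, 0.996, 0.0, 0.0]
contact_force: [1.3, -0.7, -0.0]
opening: 0.158
[0.335 0.246 0.235] look [ 0.25   0.046 -0.967]
  pin_knob 0.8 [245.8 249.6] [0.4102 0.2583 0.073 ]
9.8167 [0.3998 0.2583 0.0624] [ 1.32 -0.66 -0.04] 100.5
```

```bash
python3 -m jog '[{"translation":[-0.25,0,0],"twist":0,"claw":15},{"translation":[0,0,0],"twist":0,"claw":15},{"translation":[0,0,0.05],"twist":0,"claw":15},{"translation":[0,0,0],"twist":0,"claw":15}]';python3 -m jog '[{"translation":[0,0,0.05],"twist":0,"claw":15},{"translation":[0,0,0],"twist":0,"claw":15}]' ;python3 -m jog '[{"translation":[0,0,0.05],"twist":0,"claw":15},{"translation":[0,0,0],"twist":0,"claw":15}]' ;python3 -m jog '[{"translation":[0,0,0.05],"twist":0,"claw":15},{"translation":[0,0,0],"twist":0,"claw":15}]'
```

```text
clock: 10.25
tool_pos: [0.4088, 0.2597, 0.0601]
eef_rot: [-0.092, 0.996, -0.0, -0.0]
contact_force: [-0.2, -0.1, -0.5]
opening: 0.148
clock: 10.42
tool_pos: [0.4089, 0.2599, 0.0583]
eef_rot: [-0.092, 0.996, -0.0, -0.0]
contact_force: [0.7, 1.3, 1.6]
opening: 0.147
clock: 10.58
tool_pos: [0.4102, 0.2613, 0.0573]
eef_rot: [-0.092, 0.996, 0.001, 0.001]
contact_force: [0.3, 0.2, 11.6]
opening: 0.146
clock: 10.75
tool_pos: [0.4113, 0.2623, 0.0566]
eef_rot: [-0.092, 0.996, 0.002, 0.003]
contact_force: [-0.3, -0.0, 23.5]
opening: 0.151
```

Run:
```python
from h import *
st=r.get_state();print(st['contact_force'],st['moment'],st['tool_pos'])
s=r.snapshot('top');ct=cam(s)
print([atz(ct,150,161,.134),atz(ct,150,143,.134),atz(ct,150,180,.134)])
s=r.snapshot('wrist');cw=cam(s,st);P=st['tool_pos'];Rt=R.from_quat(st['eef_rot']).as_matrix()
for d in([0,0,0],[.009,0,0],[0.009,0,-.025],[.009,0,-.019],[0,0,-.045]): print(d,proj(cw,P+Rt@d).round(1))
c=s['img'][140:384,130:380,::-1]
c=cv2.LUT(np.ascontiguousarray(c),(255*(np.arange(256)/255)**.4).astype(np.uint8))
t=r.snapshot('top')['img'][130:250,100:250,::-1]
cv2.imwrite('pics/w10.png',np.hstack([cv2.resize(c,(480,470)),cv2.resize(t,(320,470))]))
```

```text
[-0.32114854 -0.02540616 23.46773871] [ 0.22598792  0.01826039 -0.07773751] [0.41134847 0.26230994 0.05661105]
[array([0.57504261, 0.29100576, 0.134     ]), array([0.57427804, 0.33660608, 0.134     ]), array([0.57592368, 0.24335053, 0.134     ])]
[0, 0, 0] [223.4 252.8]
[0.009, 0, 0] [209.8 252.8]
[0.009, 0, -0.025] [224.4 252.8]
[0.009, 0, -0.019] [220.5 252.8]
[0, 0, -0.045] [257.2 252.8]
```

View pics/w10.png

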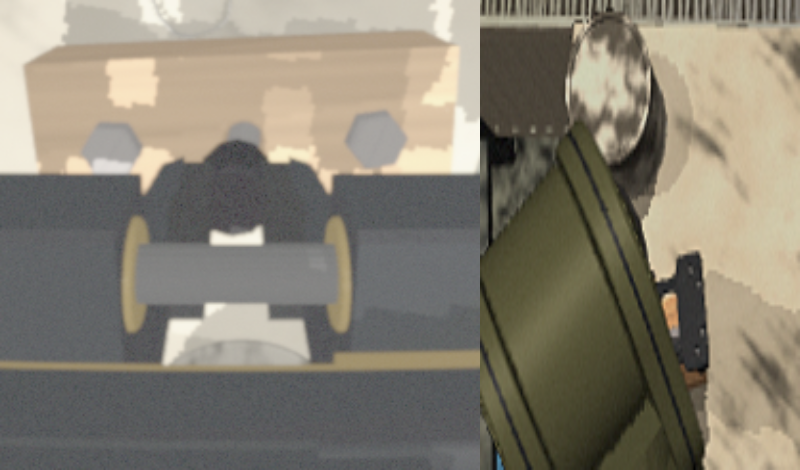

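```bash
python3 -m jog '[{"translation":[0,0,-0.3],"twist":0,"claw":15},{"translation":[0,0.03,0],"twist":0,"claw":40},{"translation":[0,0,0],"twist":0,"claw":40},{"translation":[0,0,0],"twist":0,"claw":40},{"translation":[0,0,0.15],"twist":0,"claw":40},{"translation":[0,0,0.15],"twist":0,"claw":40},{"translation":[0,0,0.1],"twist":0,"claw":40},{"translation":[0,0,0],"twist":0,"claw":40}]'; python3 -m jog '[{"translation":[0,0,0.1],"twist":0,"claw":40},{"translation":[0,0,0],"twist":0,"claw":40}]'; python3 w.py w11 pin_knob
```

```text
clock: 11.57
tool_pos: [0.4083, 0.2606, 0.049]
eef_rot: [-0.092, 0.996, -0.001, -0.001]
contact_force: [-0.6, 0.9, -0.6]
opening: 0.403
clock: 11.73
tool_pos: [0.4087, 0.261, 0.0457]
eef_rot: [-0.092, 0.996, -0.0, -0.0]
contact_force: [-0.1, -0.6, 1.0]
opening: 0.397
[0.344 0.249 0.218] look [ 0.249  0.046 -0.967]
11.7333 [0.4087 0.261  0.0457] [-0.08 -0.56  0.98] 100.5
```

```bash
python3 -m jog '[{"translation":[0,0,0],"twist":0,"claw":25},{"translation":[0,0,0],"twist":0,"claw":15},{"translation":[0,0,0],"twist":0,"claw":15},{"translation":[0,0,0],"twist":0,"claw":15},{"translation":[0,0,0],"twist":0,"claw":15}]' 15
python3 - <<'E'
from h import *
st=r.get_state();print(st['moment'])
E
```

```text
clock: 12.25
tool_pos: [0.4091, 0.2612, 0.0465]
eef_rot: [-0.092, 0.996, 0.0, 0.0]
contact_force: [0.5, -1.2, -0.1]
opening: 0.265
[ 0.07825864  0.00840368 -0.04201336]
```

```bash
python3 -m jog '[{"translation":[0,0,0],"twist":0,"claw":36},{"translation":[0,0,0],"twist":0,"claw":36},{"translation":[0,0,0.1],"twist":0,"claw":36},{"translation":[0,0,0],"twist":0,"claw":36}]'; python3 -m jog '[{"translation":[0,0,0.1],"twist":0,"claw":36},{"translation":[0,0,0],"twist":0,"claw":36},{"translation":[0,0,0],"twist":0,"claw":36}]'
```

```text
clock: 12.58
tool_pos: [0.4089, 0.2611, 0.0419]
eef_rot: [-0.092, 0.996, -0.0, -0.0]
contact_force: [-0.0, -0.6, 0.2]
opening: 0.363
clock: 12.83
tool_pos: [0.4089, 0.261, 0.0381]
eef_rot: [-0.092, 0.996, -0.0, -0.0]
contact_force: [-1.0, -0.5, -1.1]
opening: 0.358
```

```bash
python3 -m jog '[{"translation":[0,0,0],"twist":0,"claw":15},{"translation":[0,0,0],"twist":0,"claw":15},{"translation":[0,0,0],"twist":0,"claw":15},{"translation":[0,0,0],"twist":0,"claw":15},{"translation":[0,0,-0.3],"twist":0,"claw":15},{"translation":[0,0,-0.5],"twist":0,"claw":15},{"translation":[0,0,-0.8],"twist":0,"claw":15},{"translation":[0,0,-0.8],"twist":0,"claw":15},{"translation":[0,0,-0.6],"twist":0,"claw":15},{"translation":[0,0,0],"twist":0,"claw":15},{"translation":[0,0,0],"twist":0,"claw":15}]' 25; python3 w.py w12 pin_knob index_pin
python3 - <<'E'
from h import *
for n in('scene','top'):
  s=r.snapshot(n);c=cam(s)
  for k,z in dict(guide_mouth=.072,wheel_axis=.064,peg_grip=.096).items():
    for p in r.spot_point(k,n)[:2]: print(n,k,round(p['confidence'],2),np.round(p['location'],1),atz(c,*p['location'],z).round(4))
E
```

```text
clock: 13.75
tool_pos: [0.4098, 0.2613, 0.1594]
eef_rot: [-0.091, 0.996, 0.001, 0.001]
contact_force: [-0.8, 0.1, -1.5]
opening: 0.261
[0.344 0.249 0.332] look [ 0.252  0.047 -0.966]
  pin_knob 0.76 [250.6 251.3] [0.4704 0.2711 0.073 ]
  index_pin 0.58 [212.  259.2] [0.4513 0.2767 0.01  ]
13.75 [0.4098 0.2613 0.1594] [-0.79  0.1  -1.45] 100.5
scene guide_mouth 0.75 [163.2 311.6] [ 0.4429 -0.1331  0.072 ]
scene wheel_axis 0.57 [177.6 283.1] [ 0.4691 -0.0571  0.064 ]
scene wheel_axis 0.46 [149.1 289.2] [ 0.5211 -0.1495  0.064 ]
scene peg_grip 0.55 [173.8 258.5] [ 0.4984 -0.0039  0.096 ]
top guide_mouth 0.74 [208.  327.1] [ 0.4486 -0.1293  0.072 ]
top wheel_axis 0.67 [200.6 295. ] [ 0.4666 -0.0474  0.064 ]
top peg_grip 0.9 [187.5 284.7] [ 0.4948 -0.0186  0.096 ]
```

```bash
python3 -m jog '[{"translation":[0,0,-0.75],"twist":0,"claw":15},{"translation":[0,-0.5,0],"twist":0,"claw":15},{"translation":[0,-0.9,0],"twist":0,"claw":15},{"translation":[0,-0.9,0],"twist":0,"claw":15},{"translation":[0,-0.9,0],"twist":0,"claw":15},{"translation":[0,-0.9,0],"twist":0,"claw":15},{"translation":[0,-0.9,0],"twist":0,"claw":15},{"translation":[0,-0.9,0],"twist":0,"claw":15},{"translation":[0,-0.9,0],"twist":0,"claw":15},{"translation":[0,-0.9,0],"twist":0,"claw":15},{"translation":[0,-0.9,0],"twist":0,"claw":15},{"translation":[0,-0.5,0],"twist":0,"claw":15},{"translation":[0,0,0],"twist":0,"claw":15},{"translation":[0,0,0],"twist":0,"claw":15},{"translation":[0,0,0],"twist":0,"claw":15}]'; python3 w.py w13 guide_mouth wheel_axis peg_grip pin_knob index_pin
python3 - <<'E'
from to import *
st=r.get_state();P=st['tool_pos'];Rt=R.from_quat(st['eef_rot']).as_matrix();s=r.snapshot('wrist');c=cam(s,st)
for z in(-.046,-.035,-.024,.028): print(z,proj(c,P+Rt@[0,0,z]).round(1))
for k in('pin_tip','pin_knob'):
  for n in('scene','wrist'):
    if n=='scene': s2=r.snapshot(n);cs=cam(s2)
    print(k,n,[(round(p['confidence'],2),p['location']) for p in r.spot_point(k,n)[:2]], proj(cs,P+Rt@[0,0,.028 if 'tip' in k else -.035]))
E
```

```text
clock: 15.55
tool_pos: [0.4753, -0.0956, 0.1884]
eef_rot: [-0.092, 0.996, 0.001, 0.0]
contact_force: [-0.7, -0.2, -0.4]
opening: 0.263
[ 0.41  -0.108  0.361] look [ 0.25   0.047 -0.967]
  guide_mouth 0.76 [143.3 226. ] [ 0.4421 -0.1283  0.072 ]
  wheel_axis 0.78 [181.3 288.6] [ 0.4697 -0.0588  0.064 ]
  wheel_axis 0.26 [223.3 146.3] [ 0.5436 -0.2003  0.064 ]
  peg_grip 0.9 [225.5 330. ] [ 0.4987 -0.0152  0.096 ]
  pin_knob 0.71 [250.2 248.8] [ 0.5498 -0.0859  0.073 ]
  pin_knob 0.65 [113.3 130. ] [ 0.4302 -0.2239  0.073 ]
  index_pin 0.63 [212.4 257.2] [ 0.527  -0.0801  0.01  ]
15.55 [ 0.4753 -0.0956  0.1884] [-0.71 -0.19 -0.43] 100.6
-0.046 [258.2 252.8]
-0.035 [248.  252.8]
-0.024 [239.2 252.8]
0.028 [209.4 252.8]
pin_tip scene [(0.55, [133.0, 290.6])] [134.99602559 293.41765517]
pin_tip wrist [(0.79, [213.1, 256.9])] [134.99602559 293.41765517]
pin_knob scene [(0.49, [136.3, 291.9])] [110.50842575 295.29312032]
pin_knob wrist [(0.69, [252.9, 251.0])] [110.50842575 295.29312032]
```

View pics/w13.png

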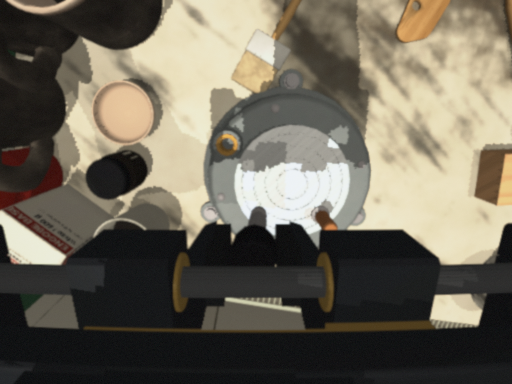

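Run:
```python
from to import *
st=r.get_state();s=r.snapshot('wrist');c=cam(s,st);P=st['tool_pos']
t=atz(c,213,257.3,P[2]-.028);print('tip',t.round(4))
g=atz(c,143.7,227,.072);print('guide',g.round(4),'axis',atz(c,183.5,292,.064).round(4))
print(shift(P+[*(g-t)[:2],0]))
```

```text
tip [ 0.4776 -0.0931  0.1604]
guide [ 0.4425 -0.1286  0.072 ] axis [ 0.4715 -0.0561  0.064 ]
(array([ 1.025, -0.712,  0.   ]), np.float64(100.5))
```

```bash
python3 -m jog '[{"translation":[0.34,-0.24,0],"twist":0,"claw":15},{"translation":[0.34,-0.24,0],"twist":0,"claw":15},{"translation":[0.34,-0.23,0],"twist":0,"claw":15},{"translation":[0,0,0.5],"twist":0,"claw":15},{"translation":[0,0,0.6],"twist":0,"claw":15},{"translation":[0,0,0.5],"twist":0,"claw":15},{"translation":[0,0,0.2],"twist":0,"claw":15},{"translation":[0,0,0],"twist":0,"claw":15},{"translation":[0,0,0],"twist":0,"claw":15},{"translation":[0,0,0],"twist":0,"claw":15}]'; python3 w.py w14 guide_mouth pin_tip 2>/dev/null
python3 - <<'E'
from to import *
st=r.get_state();P=st['tool_pos'];s=r.snapshot('wrist');c=cam(s,st)
for k,z in dict(pin_tip=P[2]-.028,guide_mouth=.072,wheel_axis=.064,peg_grip=.096).items():
  for p in r.spot_point(k,'wrist')[:2]: print(k,round(p['confidence'],2),np.round(p['location'],1),atz(c,*p['location'],z).round(4))
s2=r.snapshot('scene');cs=cam(s2)
for k in('pin_tip','guide_mouth','pin_knob'):print(k,[(round(p['confidence'],2),p['location']) for p in r.spot_point(k,'scene')[:2]])
print(proj(c,[.4425,-.1286,.072]),proj(cs,[.4425,-.1286,.072]),proj(cs,[.4425,-.1286,.087]))
f=lambda a:cv2.LUT(np.ascontiguousarray(a),(255*(np.arange(256)/255)**.6).astype(np.uint8))
cv2.imwrite('pics/w14c.png',f(np.hstack([cv2.resize(s['img'][140:290,170:340,::-1],(450,400),interpolation=cv2.INTER_CUBIC),cv2.resize(s2['img'][120:190,280:340,::-1],(340,400),interpolation=cv2.INTER_CUBIC)])))
E
```

```text
clock: 17.08
tool_pos: [0.4414, -0.1321, 0.1172]
eef_rot: [-0.092, 0.996, -0.0, 0.001]
contact_force: [0.2, -0.5, -1.5]
opening: 0.261
[ 0.376 -0.144  0.29 ] look [ 0.252  0.046 -0.967]
  guide_mouth 0.96 [202.8 258.3] [ 0.441  -0.1279  0.072 ]
pin_tip 0.73 [212.3 259.5] [ 0.4426 -0.1271  0.0893]
pin_tip 0.32 [250.2 249.5] [ 0.4733 -0.1288  0.0893]
guide_mouth 0.58 [203.4 259.9] [ 0.4411 -0.1267  0.072 ]
wheel_axis 0.47 [216.5 134.1] [ 0.4736 -0.2256  0.064 ]
pin_tip [(0.45, [159.3, 310.4])]
guide_mouth [(0.62, [164.7, 310.5])]
pin_knob [(0.54, [134.7, 314.3])]
[204.6142587  257.16988323] [164.23231474 310.66799751] [159.38557594 311.26750201]
```

View pics/w14c.png

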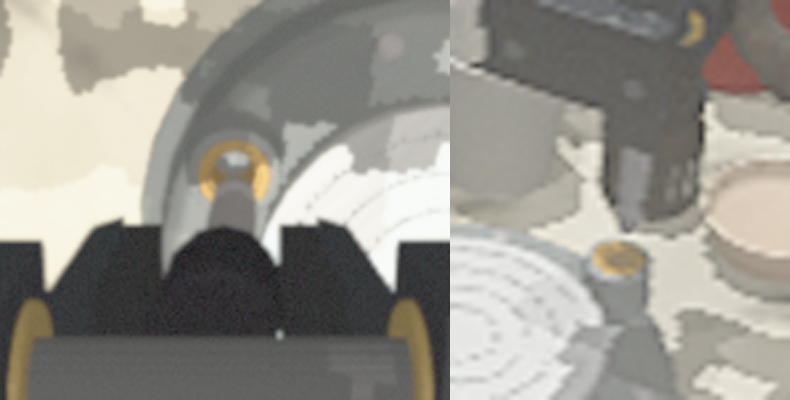

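```bash
python3 -m jog '[{"translation":[0,0,0.2],"twist":0,"claw":15},{"translation":[0,0,0.2],"twist":0,"claw":15},{"translation":[0,0,0.15],"twist":0,"claw":15},{"translation":[0,0,0],"twist":0,"claw":15}]'; python3 -m jog '[{"translation":[0,0,0.15],"twist":0,"claw":15},{"translation":[0,0,0.15],"twist":0,"claw":15},{"translation":[0,0,0],"twist":0,"claw":15}]'
```

```text
clock: 18.02
tool_pos: [0.4401, -0.1318, 0.093]
eef_rot: [-0.092, 0.996, 0.0, -0.001]
contact_force: [1.5, -0.6, -0.5]
opening: 0.263
clock: 18.27
tool_pos: [0.4404, -0.1319, 0.0814]
eef_rot: [-0.092, 0.996, 0.0, -0.0]
contact_force: [0.1, 0.4, -0.8]
opening: 0.263
```

```bash
python3 -m jog '[{"translation":[0,0,0.1],"twist":0,"claw":15},{"translation":[0,0,0.1],"twist":0,"claw":15},{"translation":[0,0,0],"twist":0,"claw":15}]'; python3 -m jog '[{"translation":[0,0,0],"twist":0,"claw":30},{"translation":[0,0,0],"twist":0,"claw":38},{"translation":[0,0,0],"twist":0,"claw":42},{"translation":[0,0,0],"twist":0,"claw":42}]'
python3 - <<'E'
from to import *
st=r.get_state();P=st['tool_pos'];s=r.snapshot('wrist');c=cam(s,st)
for k,z in dict(pin_knob=.105,guide_mouth=.072).items():
  for p in r.spot_point(k,'wrist')[:2]: print(k,round(p['confidence'],2),np.round(p['location'],1),atz(c,*p['location'],z).round(4))
for z in(.105,.094): print(z,proj(c,[.4415,-.128,z]))
E
```

```text
clock: 18.52
tool_pos: [0.4406, -0.1316, 0.0739]
eef_rot: [-0.092, 0.996, 0.0, -0.0]
contact_force: [0.9, 1.0, -1.8]
opening: 0.262
clock: 18.85
tool_pos: [0.4404, -0.1324, 0.0746]
eef_rot: [-0.091, 0.996, -0.0, -0.0]
contact_force: [-0.2, -0.3, -0.9]
opening: 0.422
pin_knob 0.96 [247.1 252.2] [ 0.442  -0.1324  0.105 ]
guide_mouth 0.72 [223.5 261.1] [ 0.4404 -0.127   0.072 ]
0.105 [247.55282098 260.58566597]
0.094 [239.01182408 260.10079704]
```

```bash
python3 -m jog '[{"translation":[0,0,-0.3],"twist":0,"claw":42},{"translation":[0,0,-0.9],"twist":0,"claw":42},{"translation":[0,0,-0.9],"twist":0,"claw":42},{"translation":[-0.655,0.465,0],"twist":0,"claw":42},{"translation":[-0.655,0.465,0],"twist":0,"claw":42},{"translation":[-0.655,0.465,0],"twist":0,"claw":42},{"translation":[-0.655,0.465,0],"twist":0,"claw":42},{"translation":[0,0,0],"twist":1,"claw":42},{"translation":[0,0,0],"twist":1,"claw":42},{"translation":[0,0,0],"twist":1,"claw":42},{"translation":[0,0,0],"twist":1,"claw":42},{"translation":[0,0,0],"twist":1,"claw":42},{"translation":[0,0,0],"twist":1,"claw":42},{"translation":[0,0,0],"twist":1,"claw":42},{"translation":[0,0,0],"twist":0.4,"claw":42},{"translation":[0,0,0],"twist":0,"claw":42},{"translation":[0,0,0],"twist":0,"claw":42}]'
cat > ck.py <<'E'
from to import *
st=r.get_state();P=st['tool_pos']
print(round(st['clock'],2),'q7',st['q'].round(2),'P',P.round(4),'yaw',shift(P)[1])
for n in('wrist','top','scene'):
  s=r.snapshot(n);c=cam(s,st)
  for k,z in dict(peg_grip=.096,wheel_axis=.064,pin_knob=.105,guide_mouth=.072).items():
    for p in r.spot_point(k,n)[:1]: print(n,k,round(p['confidence'],2),np.round(p['location'],1),atz(c,*p['location'],z).round(4))
  print('  expect knob rows standing/dropped/home',[proj(c,[.442,-.128,z]).round(1).tolist() for z in(.105,.090,.083)])
E
python3 ck.py
```

```text
clock: 20.42
tool_pos: [0.5298, -0.0398, 0.1584]
eef_rot: [0.291, 0.957, -0.0, -0.0]
contact_force: [0.3, -0.1, -0.1]
opening: 0.421
20.42 q7 [ 0.13  0.65 -0.23  1.9   0.24  0.62  0.73] P [ 0.5298 -0.0398  0.1584] yaw 56.2
wrist peg_grip 0.88 [149.6 256.4] [ 0.499  -0.0168  0.096 ]
wrist wheel_axis 0.64 [145.  204.5] [ 0.4726 -0.0552  0.064 ]
wrist pin_knob 0.57 [174.6  94.5] [ 0.4423 -0.1343  0.105 ]
  expect knob rows standing/dropped/home [[169.9, 100.1], [166.6, 108.9], [165.2, 112.7]]
top peg_grip 0.91 [188.3 287.1] [ 0.4929 -0.0247  0.096 ]
top wheel_axis 0.67 [200.2 296.4] [ 0.4677 -0.051   0.064 ]
  expect knob rows standing/dropped/home [[209.0, 328.4], [209.7, 327.6], [210.0, 327.2]]
scene peg_grip 0.86 [170.2 257.2] [ 0.5083 -0.0111  0.096 ]
scene wheel_axis 0.65 [178.5 282.5] [ 0.4683 -0.0538  0.064 ]
scene pin_knob 0.69 [281.4 215.7] [0.3741 0.2552 0.105 ]
scene guide_mouth 0.78 [163.4 310.7] [ 0.4442 -0.1311  0.072 ]
  expect knob rows standing/dropped/home [[153.6, 312.0], [158.6, 311.4], [160.9, 311.1]]
```

```bash
python3 -m jog '[{"translation":[0.49,0.01,0],"twist":0,"claw":42},{"translation":[0.48,0.01,0],"twist":0,"claw":42},{"translation":[0,0,0.6],"twist":0,"claw":42},{"translation":[0,0,0.6],"twist":0,"claw":42},{"translation":[0,0,0.3],"twist":0,"claw":42},{"translation":[0,0,0.3],"twist":0,"claw":42},{"translation":[0,0,0.3],"twist":0,"claw":42},{"translation":[0,0,0],"twist":0,"claw":42}]'; python3 -m jog '[{"translation":[0,0,0.36],"twist":0,"claw":42},{"translation":[0,0,0],"twist":0,"claw":42},{"translation":[0,0,0],"twist":0,"claw":10},{"translation":[0,0,0],"twist":0,"claw":10},{"translation":[0,0,0],"twist":0,"claw":10},{"translation":[0,0,0],"twist":0,"claw":10},{"translation":[0,0,0],"twist":0,"claw":10}]' 8; python3 ck.py | grep wrist
```

```text
clock: 21.83
tool_pos: [0.4972, -0.0174, 0.0727]
eef_rot: [0.291, 0.957, -0.001, -0.001]
contact_force: [0.4, 0.6, -0.8]
opening: 0.422
clock: 22.42
tool_pos: [0.499, -0.0172, 0.0607]
eef_rot: [0.291, 0.957, 0.001, 0.001]
contact_force: [0.0, 0.8, 3.8]
opening: 0.152
wrist peg_grip 0.86 [247.  252.7] [ 0.4982 -0.0177  0.096 ]
wrist wheel_axis 0.9 [221.  177.9] [ 0.4709 -0.0547  0.064 ]
wrist pin_knob 0.63 [281.4   7.5] [ 0.441  -0.1329  0.105 ]
wrist guide_mouth 0.7 [247.7  55.6] [ 0.4411 -0.126   0.072 ]
```

```bash
cat > chk.py <<'E'
from to import *
import sys
st=r.get_state();P=st['tool_pos'];F=R.from_quat(st['eef_rot']).as_matrix().T@st['contact_force']
A=np.array([.471,-.0553]);d=P[:2]-A
print('t',round(st['clock'],2),'ang',round(np.degrees(np.arctan2(d[1],d[0])),1),'rad',round(np.hypot(*d),4),'yaw',shift(P)[1],'Ftool',F.round(1),'open',round(st['opening'],3))
s=r.snapshot('scene');c=cam(s)
k=[p for p in r.spot_point('pin_knob','scene') if abs(p['location'][1]-311)<15]
print('  knob scene',[(round(p['confidence'],2),np.round(p['location'],1).tolist()) for p in k], 'exp 153.6/158.6/160.9')
s=r.snapshot('wrist');c=cam(s,st)
for n,z in dict(peg_grip=.096,pin_knob=.105).items():
  for p in r.spot_point(n,'wrist')[:1]:
    X=atz(c,*p['location'],z);print('  ',n,X.round(4),round(p['confidence'],2),'ang',np.degrees(np.arctan2(*(X[:2]-A)[::-1])).round(1))
sys.exit(abs(F[0])>6.5)
E
python3 chk.py; python3 -m jog '[{"translation":[0.03,0,0],"twist":-0.25,"claw":10},{"translation":[0.03,-0.001,0],"twist":-0.25,"claw":10},{"translation":[0.03,0,0],"twist":-0.25,"claw":10},{"translation":[0.03,-0.001,0],"twist":-0.25,"claw":10}]' 8 >/dev/null; python3 chk.py && python3 -m jog '[{"translation":[0.03,0,0],"twist":-0.25,"claw":10},{"translation":[0.03,-0.001,0],"twist":-0.25,"claw":10},{"translation":[0.03,0,0],"twist":-0.25,"claw":10},{"translation":[0.03,-0.001,0],"twist":-0.25,"claw":10}]' >/dev/null; python3 chk.py
```

```text
t 23.17 ang 53.6 rad 0.0473 yaw 56.1 Ftool [ 0.3  0.4 -6. ] open 0.152
  knob scene [(0.53, [151.9, 310.5])] exp 153.6/158.6/160.9
   peg_grip [ 0.4999 -0.0171  0.096 ] 0.67 ang 52.9
   pin_knob [ 0.4423 -0.1329  0.105 ] 0.79 ang -110.3
t 23.75 ang 58.1 rad 0.0472 yaw 62.2 Ftool [-2.3  1.3 -4.8] open 0.155
  knob scene [(0.64, [153.0, 312.1])] exp 153.6/158.6/160.9
   peg_grip [ 0.4975 -0.0154  0.096 ] 0.61 ang 56.4
   pin_knob [ 0.4383 -0.13    0.105 ] 0.84 ang -113.7
t 24.0 ang 58.5 rad 0.0472 yaw 62.1 Ftool [-2.1  1.4 -4.7] open 0.156
  knob scene [(0.48, [151.5, 314.7])] exp 153.6/158.6/160.9
   peg_grip [ 0.4952 -0.0156  0.096 ] 0.78 ang 58.6
   pin_knob [ 0.4383 -0.1292  0.105 ] 0.65 ang -113.8False
False
False
```

```bash
sed -i 's/sys.exit(abs(F\[0\])>6.5)/sys.exit(int(abs(F[0])>6.5))/' chk.py
python3 -m jog '[{"translation":[0.03,0,0],"twist":-0.25,"claw":10},{"translation":[0.03,-0.001,0],"twist":-0.25,"claw":10},{"translation":[0.03,0,0],"twist":-0.25,"claw":10},{"translation":[0.03,-0.001,0],"twist":-0.25,"claw":10}]' >/dev/null; python3 chk.py && python3 -m jog '[{"translation":[0.03,0,0],"twist":-0.25,"claw":10},{"translation":[0.03,-0.001,0],"twist":-0.25,"claw":10},{"translation":[0.03,0,0],"twist":-0.25,"claw":10},{"translation":[0.03,-0.001,0],"twist":-0.25,"claw":10}]' >/dev/null && python3 chk.py && python3 -m jog '[{"translation":[0.03,0,0],"twist":-0.25,"claw":10},{"translation":[0.03,-0.001,0],"twist":-0.25,"claw":10},{"translation":[0.03,0,0],"twist":-0.25,"claw":10},{"translation":[0.03,-0.001,0],"twist":-0.25,"claw":10}]' >/dev/null && python3 chk.py
```

```text
t 24.58 ang 63.8 rad 0.0471 yaw 68.2 Ftool [-2.5  0.9 -4.4] open 0.157
  knob scene [(0.63, [151.4, 315.3])] exp 153.6/158.6/160.9
   peg_grip [ 0.4922 -0.0129  0.096 ] 0.58 ang 63.4
   pin_knob [ 0.4387 -0.1282  0.105 ] 0.75 ang -113.9
t 25.17 ang 69.7 rad 0.047 yaw 74.2 Ftool [-2.2  2.2 -4.5] open 0.152
  knob scene [(0.53, [152.0, 313.5])] exp 153.6/158.6/160.9
   peg_grip [ 0.4873 -0.0109  0.096 ] 0.81 ang 69.9
t 25.75 ang 75.6 rad 0.0469 yaw 80.2 Ftool [-2.5  1.2 -5.3] open 0.155
  knob scene [(0.59, [151.8, 314.9])] exp 153.6/158.6/160.9
   peg_grip [ 0.4824 -0.0102  0.096 ] 0.64 ang 75.8
```

```bash
python3 -m jog '[{"translation":[0.03,0,0],"twist":-0.25,"claw":10},{"translation":[0.03,-0.001,0],"twist":-0.25,"claw":10},{"translation":[0.03,0,0],"twist":-0.25,"claw":10},{"translation":[0.03,-0.001,0],"twist":-0.25,"claw":10}]' >/dev/null; python3 chk.py && python3 -m jog '[{"translation":[0.03,0,0],"twist":-0.25,"claw":10},{"translation":[0.03,-0.001,0],"twist":-0.25,"claw":10},{"translation":[0.03,0,0],"twist":-0.25,"claw":10},{"translation":[0.03,-0.001,0],"twist":-0.25,"claw":10}]' >/dev/null && python3 chk.py && python3 -m jog '[{"translation":[0.03,0,0],"twist":-0.25,"claw":10},{"translation":[0.03,-0.001,0],"twist":-0.25,"claw":10},{"translation":[0.03,0,0],"twist":-0.25,"claw":10},{"translation":[0.03,-0.001,0],"twist":-0.25,"claw":10}]' >/dev/null && python3 chk.py
```

```text
t 26.33 ang 81.6 rad 0.0467 yaw 86.2 Ftool [-1.9  1.  -5. ] open 0.155
  knob scene [(0.62, [153.5, 312.5])] exp 153.6/158.6/160.9
   peg_grip [ 0.4761 -0.0094  0.096 ] 0.83 ang 83.6
t 26.92 ang 87.5 rad 0.0466 yaw 92.3 Ftool [-2.5  2.6 -5.6] open 0.154
  knob scene [(0.46, [154.6, 313.5])] exp 153.6/158.6/160.9
   peg_grip [ 0.444  -0.0369  0.096 ] 0.71 ang 145.8
   pin_knob [ 0.4394 -0.1288  0.105 ] 0.9 ang -113.2
t 27.5 ang 93.5 rad 0.0464 yaw 98.3 Ftool [-1.8  2.1 -6.3] open 0.154
  knob scene [(0.45, [156.9, 315.8])] exp 153.6/158.6/160.9
   peg_grip [ 0.4681 -0.0081  0.096 ] 0.68 ang 93.5
```

```bash
python3 chk.py && python3 -m jog '[{"translation":[0.03,0,0],"twist":-0.25,"claw":10},{"translation":[0.03,-0.001,0],"twist":-0.25,"claw":10},{"translation":[0.03,0,0],"twist":-0.25,"claw":10},{"translation":[0.03,-0.001,0],"twist":-0.25,"claw":10}]' >/dev/null && python3 chk.py && python3 -m jog '[{"translation":[0.03,0,0],"twist":-0.25,"claw":10},{"translation":[0.03,-0.001,0],"twist":-0.25,"claw":10},{"translation":[0.03,0,0],"twist":-0.25,"claw":10},{"translation":[0.03,-0.001,0],"twist":-0.25,"claw":10}]' >/dev/null && python3 chk.py && python3 -m jog '[{"translation":[0.03,0,0],"twist":-0.25,"claw":10},{"translation":[0.03,-0.001,0],"twist":-0.25,"claw":10},{"translation":[0.03,0,0],"twist":-0.25,"claw":10},{"translation":[0.03,-0.001,0],"twist":-0.25,"claw":10}]' >/dev/null && python3 chk.py
```

```text
t 27.75 ang 94.0 rad 0.0464 yaw 98.2 Ftool [-2.8  2.1 -6.2] open 0.152
  knob scene [(0.59, [152.7, 311.0])] exp 153.6/158.6/160.9
   peg_grip [ 0.4674 -0.009   0.096 ] 0.82 ang 94.5
   pin_knob [ 0.4381 -0.1276  0.105 ] 0.71 ang -114.4
t 28.33 ang 99.5 rad 0.0462 yaw 104.3 Ftool [-2.6  2.  -6.3] open 0.154
  knob scene [(0.61, [151.7, 311.6])] exp 153.6/158.6/160.9
   peg_grip [ 0.4628 -0.0089  0.096 ] 0.72 ang 100.0
   pin_knob [ 0.441  -0.1281  0.105 ] 0.77 ang -112.4
t 28.92 ang 105.5 rad 0.0461 yaw 110.3 Ftool [-4.   2.  -5.4] open 0.153
  knob scene [(0.48, [153.4, 310.9])] exp 153.6/158.6/160.9
   peg_grip [ 0.4576 -0.01    0.096 ] 0.92 ang 106.5
   pin_knob [ 0.4412 -0.1275  0.105 ] 0.91 ang -112.4
t 29.5 ang 111.5 rad 0.0459 yaw 116.3 Ftool [-2.4  2.  -6.9] open 0.156
  knob scene [(0.42, [151.9, 312.8])] exp 153.6/158.6/160.9
   peg_grip [ 0.4548 -0.0124  0.096 ] 0.66 ang 110.7
   pin_knob [ 0.4409 -0.1281  0.105 ] 0.62 ang -112.4
```

```bash
python3 -m jog '[{"translation":[0.03,0,0],"twist":-0.25,"claw":10},{"translation":[0.03,-0.001,0],"twist":-0.25,"claw":10},{"translation":[0.03,0,0],"twist":-0.25,"claw":10},{"translation":[0.03,-0.001,0],"twist":-0.25,"claw":10}]' >/dev/null; python3 chk.py && python3 -m jog '[{"translation":[0.03,0,0],"twist":-0.25,"claw":10},{"translation":[0.03,-0.001,0],"twist":-0.25,"claw":10},{"translation":[0.03,0,0],"twist":-0.25,"claw":10},{"translation":[0.03,-0.001,0],"twist":-0.25,"claw":10}]' >/dev/null && python3 chk.py
```

```text
t 30.08 ang 118.1 rad 0.0457 yaw 122.3 Ftool [-1.9  2.2 -7.5] open 0.157
  knob scene [(0.61, [154.7, 313.2])] exp 153.6/158.6/160.9
   peg_grip [ 0.4498 -0.0136  0.096 ] 0.86 ang 117.0
   pin_knob [ 0.4398 -0.1202  0.105 ] 0.82 ang -115.7
t 30.67 ang 120.2 rad 0.0455 yaw 128.4 Ftool [-8.6  1.8 -1.3] open 0.156
  knob scene [(0.69, [156.7, 310.9])] exp 153.6/158.6/160.9
   peg_grip [ 0.4481 -0.0142  0.096 ] 0.61 ang 119.1
   pin_knob [ 0.4384 -0.1196  0.105 ] 0.57 ang -116.9
```

```bash
python3 -m jog '[{"translation":[-0.04,0,0],"twist":0,"claw":10},{"translation":[-0.03,0,0],"twist":0,"claw":10},{"translation":[0,0,0],"twist":0,"claw":10}]'; python3 chk.py;  python3 -m jog '[{"translation":[0,0,0],"twist":0,"claw":30},{"translation":[0,0,0],"twist":0,"claw":42},{"translation":[0,0,0],"twist":0,"claw":42},{"translation":[0,0,-0.6],"twist":0,"claw":42},{"translation":[0,0,-0.9],"twist":0,"claw":42},{"translation":[0,0,-0.9],"twist":0,"claw":42},{"translation":[0,0,0],"twist":0,"claw":0},{"translation":[0,0,0],"twist":0,"claw":0}]'; python3 ck.py
```

```text
clock: 31.17
tool_pos: [0.4481, -0.016, 0.0606]
eef_rot: [-0.328, 0.945, 0.001, 0.002]
contact_force: [0.7, 2.7, 6.1]
opening: 0.153
t 31.17 ang 120.3 rad 0.0455 yaw 128.3 Ftool [-2.2  1.7 -6.1] open 0.153
  knob scene [(0.55, [156.7, 309.4])] exp 153.6/158.6/160.9
   peg_grip [ 0.4487 -0.0154  0.096 ] 0.58 ang 119.3
   pin_knob [ 0.4388 -0.1209  0.105 ] 0.79 ang -116.1
clock: 32.08
tool_pos: [0.4474, -0.0186, 0.1572]
eef_rot: [-0.326, 0.945, -0.001, 0.001]
contact_force: [0.7, -0.1, -0.8]
opening: 0.292
32.08 q7 [ 0.31  0.61 -0.59  2.13  0.63  0.57  1.5 ] P [ 0.4474 -0.0186  0.1572] yaw 128.0
wrist peg_grip 0.97 [198.5 256.8] [ 0.4464 -0.0146  0.096 ]
wrist wheel_axis 0.73 [178.6 206. ] [ 0.4675 -0.0575  0.064 ]
wrist pin_knob 0.95 [109.4 147.2] [ 0.4405 -0.1235  0.105 ]
  expect knob rows standing/dropped/home [[107.2, 141.1], [107.6, 148.1], [107.7, 151.0]]
top peg_grip 0.53 [205.8 281.8] [ 0.4483 -0.0122  0.096 ]
top guide_mouth 0.7 [211.2 328.6] [ 0.4404 -0.1333  0.072 ]
  expect knob rows standing/dropped/home [[209.0, 328.4], [209.7, 327.6], [210.0, 327.2]]
scene peg_grip 0.76 [183.5 276.9] [ 0.4481 -0.0059  0.096 ]
scene wheel_axis 0.76 [179.7 282.9] [ 0.4651 -0.0512  0.064 ]
scene pin_knob 0.54 [158. 309.] [ 0.4384 -0.1108  0.105 ]
scene guide_mouth 0.93 [162.1 311.3] [ 0.4457 -0.1359  0.072 ]
  expect knob rows standing/dropped/home [[153.6, 312.0], [158.6, 311.4], [160.9, 311.1]]
```

```bash
python3 -m jog '[{"translation":[0.45,-0.52,0],"twist":0,"claw":0},{"translation":[0.45,-0.52,0],"twist":0,"claw":0},{"translation":[0.45,-0.52,0],"twist":0,"claw":0},{"translation":[0.45,-0.52,0],"twist":0,"claw":0},{"translation":[0,0,0.6],"twist":0,"claw":0},{"translation":[0,0,0.6],"twist":0,"claw":0},{"translation":[0,0,0.4],"twist":0,"claw":0},{"translation":[0,0,0],"twist":0,"claw":0},{"translation":[0,0,0],"twist":0,"claw":0}]' 30
python3 - <<'E'
from to import *
st=r.get_state();P=st['tool_pos'];s=r.snapshot('wrist');c=cam(s,st)
for k,z in dict(pin_knob=.09,guide_mouth=.072).items():
  for p in r.spot_point(k,'wrist')[:2]: print(k,round(p['confidence'],2),np.round(p['location'],1),[atz(c,*p['location'],zz).round(4) for zz in(z,z-.006)])
print([p['rect'] for p in r.spot_in('pin_knob','wrist')[:1]],proj(c,P+[0,0,.026]))
E
```

```text
clock: 33.58
tool_pos: [0.441, -0.1277, 0.0918]
eef_rot: [-0.327, 0.945, 0.0, -0.001]
contact_force: [0.4, -0.2, 0.2]
opening: 0.003
pin_knob 0.97 [224.1 245.2] [array([ 0.4446, -0.1303,  0.09  ]), array([ 0.4465, -0.129 ,  0.084 ])]
pin_knob 0.43 [159.9 107.6] [array([ 0.4636, -0.2211,  0.09  ]), array([ 0.4662, -0.2229,  0.084 ])]
guide_mouth 0.9 [211.9 248. ] [array([ 0.4421, -0.1303,  0.072 ]), array([ 0.4437, -0.1292,  0.066 ])]
[[226.4, 203.6, 265.4, 223.6]] [240.46582401 251.88521733]
```

```bash
python3 -m jog '[{"translation":[0.01,-0.05,0.15],"twist":0,"claw":0},{"translation":[0,0,0.1],"twist":0,"claw":0},{"translation":[0,0,0],"twist":0,"claw":0}]'; python3 -m jog '[{"translation":[0,0,0.08],"twist":0,"claw":0},{"translation":[0,0,0],"twist":0,"claw":0}]'
```

```text
clock: 34.03
tool_pos: [0.442, -0.1299, 0.0815]
eef_rot: [-0.326, 0.945, 0.0, -0.0]
contact_force: [0.1, 0.3, -0.5]
opening: 0.004
clock: 34.2
tool_pos: [0.442, -0.1296, 0.0784]
eef_rot: [-0.327, 0.945, 0.0, -0.0]
contact_force: [0.7, -0.9, -0.2]
opening: 0.005
```

```bash
python3 -m jog '[{"translation":[0,0,0.05],"twist":0,"claw":0},{"translation":[0,0,0],"twist":0,"claw":0}]'
```

```text
clock: 34.37
tool_pos: [0.4422, -0.1296, 0.0766]
eef_rot: [-0.327, 0.945, 0.0, -0.0]
contact_force: [-0.4, 0.5, -0.5]
opening: 0.003
```

```bash
for i in 1; do python3 -m jog '[{"translation":[0,0,0.04],"twist":0,"claw":0},{"translation":[0,0,0],"twist":0,"claw":0}]' | grep -E 'pos|force'; done;  python3 -m jog '[{"translation":[0,0,0.03],"twist":0,"claw":0},{"translation":[0,0,0],"twist":0,"claw":0}]'| grep -E 'pos|force'
```

```text
tool_pos: [0.4422, -0.1297, 0.075]
contact_force: [-0.8, -0.5, 0.1]
tool_pos: [0.4422, -0.1297, 0.0739]
contact_force: [-0.0, -0.7, -0.4]
```

```bash
python3 -m jog '[{"translation":[0,0,0.03],"twist":0,"claw":0},{"translation":[0,0,0],"twist":0,"claw":0}]' | grep -E 'pos|force';  python3 -m jog '[{"translation":[0,0,0.03],"twist":0,"claw":0},{"translation":[0,0,0],"twist":0,"claw":0}]'| grep -E 'pos|force'; python3 -m jog '[{"translation":[0,0,0.03],"twist":0,"claw":0},{"translation":[0,0,0],"twist":0,"claw":0}]'| grep -E 'pos|force'
```

```text
tool_pos: [0.4422, -0.1297, 0.0727]
contact_force: [-0.4, 0.4, 0.4]
tool_pos: [0.4422, -0.1297, 0.0715]
contact_force: [-0.4, -0.2, -0.6]
tool_pos: [0.4424, -0.1296, 0.0705]
contact_force: [-0.6, 0.1, 1.8]
```

```bash
python3 -m jog '[{"translation":[0,0,0.025],"twist":0,"claw":0},{"translation":[0,0,0],"twist":0,"claw":0}]' | grep -E 'pos|force';  python3 -m jog '[{"translation":[0,0,0.025],"twist":0,"claw":0},{"translation":[0,0,0],"twist":0,"claw":0}]'| grep -E 'pos|force'
```

```text
tool_pos: [0.4422, -0.1294, 0.0695]
contact_force: [1.0, 0.6, 0.4]
tool_pos: [0.4422, -0.1298, 0.0682]
contact_force: [-0.1, 0.1, 0.4]
```

```bash
python3 -m jog '[{"translation":[0,0,0.025],"twist":0,"claw":0},{"translation":[0,0,0],"twist":0,"claw":0}]'| grep -E 'pos|force'
```

```text
tool_pos: [0.4422, -0.1297, 0.0677]
contact_force: [-1.7, -0.4, 7.0]
```

```bash
python3 -m jog '[{"translation":[0,0,0.025],"twist":0,"claw":0},{"translation":[0,0,0],"twist":0,"claw":0}]' | grep -E 'pos|force';  python3 -m jog '[{"translation":[0,0,0.02],"twist":0,"claw":0},{"translation":[0,0,0],"twist":0,"claw":0}]'| grep -E 'pos|force'
```

```text
tool_pos: [0.4423, -0.1297, 0.0676]
contact_force: [-3.2, -0.1, 18.7]
tool_pos: [0.4423, -0.1298, 0.0675]
contact_force: [-4.6, -0.1, 28.0]
```

```bash
python3 - <<'E'
from h import *
st=r.get_state();print(st['contact_force'],st['moment'],st['opening'])
E
python3 -m jog '[{"translation":[0,0,-0.1],"twist":0,"claw":0},{"translation":[0,0,-0.5],"twist":0,"claw":0},{"translation":[0,0,-0.8],"twist":0,"claw":0},{"translation":[0,0,-0.8],"twist":0,"claw":0},{"translation":[-0.8,0,0],"twist":0,"claw":0},{"translation":[-0.4,0,0],"twist":0,"claw":0},{"translation":[0,0,0],"twist":0,"claw":0}]'
cat > kn.py <<'E'
from to import *
st=r.get_state();P=st['tool_pos'];s=r.snapshot('wrist');c=cam(s,st);s2=r.snapshot('scene');cs=cam(s2)
def tri(obs):
    A=np.zeros((3,3));b=np.zeros(3)
    for c,px in obs:
        o,v=ray(c,*px);v/=np.linalg.norm(v);M=np.eye(3)-np.outer(v,v);A+=M;b+=M@o
    return np.linalg.solve(A,b)
D={}
for n,cc in(('wrist',c),('scene',cs)):
  for k in('pin_knob','guide_mouth','peg_grip'):
    L=[p for p in r.spot_point(k,n) if np.hypot(*(np.array(p['location'])-proj(cc,[.4455,-.018,.096] if k=='peg_grip' else [.442,-.129,.085])))<25]
    if L: D[n,k]=L[0]['location'];print(n,k,round(L[0]['confidence'],2),np.round(L[0]['location'],1),atz(cc,*L[0]['location'],.096 if k=='peg_grip' else .085).round(4))
    print('   rect',[np.round(p['rect'],1).tolist() for p in r.spot_in(k,n)[:2]] if k=='pin_knob' else '')
  print(n,'exp centre z .105 .095 .090 .083',[proj(cc,[.4422,-.1295,z]).round(1).tolist() for z in(.105,.095,.09,.083)])
for k in('pin_knob','guide_mouth'):
  if ('wrist',k) in D and ('scene',k) in D: print(k,tri([(c,D['wrist',k]),(cs,D['scene',k])]).round(4))
cv2.imwrite('pics/kn.png',s['img'][:,:,::-1]);cv2.imwrite('pics/kns.png',s2['img'][:,:,::-1])
E
python3 kn.py
```

```text
[-4.57363762 -0.14351661 27.98995202] [0.26397919 1.02254857 0.04367208] 0.000992314541039913
clock: 36.62
tool_pos: [0.4839, -0.0975, 0.1546]
eef_rot: [-0.328, 0.945, 0.0, 0.003]
contact_force: [0.5, -0.7, -0.7]
opening: 0.006
wrist pin_knob 0.75 [132.4 251. ] [ 0.4442 -0.1301  0.085 ]
   rect [[236.5, 116.4, 266.6, 149.8]]
wrist guide_mouth 0.67 [131.3 253.6] [ 0.4422 -0.129   0.085 ]
   rect 
wrist peg_grip 0.78 [223.8 355.1] [ 0.4486 -0.0147  0.096 ]
   rect 
wrist exp centre z .105 .095 .090 .083 [[132.6, 253.1], [131.7, 253.1], [131.3, 253.1], [130.8, 253.2]]
scene pin_knob 0.43 [156.7 312.5] [ 0.447  -0.1406  0.085 ]
   rect [[274.5, 124.3, 301.2, 157.0]]
scene guide_mouth 0.98 [164.4 310. ] [ 0.4358 -0.1141  0.085 ]
   rect 
   rect 
scene exp centre z .105 .095 .090 .083 [[153.3, 312.3], [156.6, 311.9], [158.3, 311.7], [160.6, 311.4]]
pin_knob [ 0.4427 -0.1309  0.0938]
guide_mouth [ 0.4434 -0.1282  0.0711]
```

Run:
```python
from h import *
s=r.snapshot('scene');cs=cam(s);g=cv2.cvtColor(s['img'],cv2.COLOR_RGB2GRAY)
print('     ',*range(298,326))
for y in range(140,178): print(y,*['%3d'%v for v in g[y,298:326]])
for z in(.116,.105,.098,.094,.083,.076,.072): print(z,proj(cs,[.4422,-.1295,z]).round(1))
d=np.array([.5,-.866,0])*.012
print('front rim of knob underside home',proj(cs,np.array([.4422,-.1295,.072])-d),'top rear rim',proj(cs,np.array([.4422,-.1295,.094])+d))
print('front rim raised10',proj(cs,np.array([.4422,-.1295,.082])-d),'top rear',proj(cs,np.array([.4422,-.1295,.104])+d))
```

```text
298 299 300 301 302 303 304 305 306 307 308 309 310 311 312 313 314 315 316 317 318 319 320 321 322 323 324 325
140 104 104 134 146 142 141 141 145 131  86  47  51  52  50  50  53  51  50  51  51  53  52  50  52  49  42 102 195
141 103 107 114 132 143 141 139 143 132  89  50  54  53  54  50  53  50  53  49  51  51  53  50  50  53  45  38 176
142 104 106 110 112 127 137 137 141 113  66  51  54  54  55  54  53  53  54  52  53  50  51  53  55  55  51  33 139
143 100 104 109 106 104 121 132 134 110  66  54  56  54  54  55  57  54  53  54  56  55  55  54  54  54  51  34 184
144 114 170 143  93  92 113 126 131  98  53  53  57  62  58  56  56  59  57  55  57  55  56  57  56  56  50  34 177
145 106 157 176 130  85 160 207 220 168  60  50  57  58  57  54  55  56  54  57  55  57  55  57  57  56  49  58 169
146  96 165 187 184 184 201 212 219 170  62  53  55  57  56  56  56  57  57  58  60  58  58  56  56  54  45  71 172
147 101 106 170 189 184 183 183 191 140  39  53  54  58  58  53  57  57  56  58  55  57  56  55  55  53  44 102 161
148 109 111 108 171 190 185 184 193 140  40  57  56  59  59 
[... 3045 characters left out ...]
06 207 207 207 205 203 205
175 120 125 125 124 126 124 126 129 116  95  92  93  96  93  97  99  94 139 201 212 208 204 205 206 202 197 195 194
176 125 124 124 125 125 126 126 127 114  92  86  86  87  89  86  84 139 134 175 208 206 201 197 196 193 189 186 188
177 128 125 128 126 127 122 124 127 131 106  85  87  87  88  90  87  88  82 106 194 207 198 194 196 195 190 188 188
0.116 [149.5 312.8]
0.105 [153.3 312.3]
0.098 [155.6 312. ]
0.094 [156.9 311.9]
0.083 [160.6 311.4]
0.076 [162.8 311.2]
0.072 [164.1 311. ]
front rim of knob underside home [167.42141434 310.56625671] top rear rim [153.68797461 312.29716391]
front rim raised10 [164.19943945 310.96709648] top rear [150.36155375 312.7111865 ]
```

```bash
python3 -m jog '[{"translation":[-0.5,0,-0.7],"twist":0,"claw":0},{"translation":[-0.5,0,-0.7],"twist":0,"claw":0},{"translation":[0,0,0],"twist":0,"claw":0}]'; python3 kn.py
python3 - <<'E'
from h import *
s=r.snapshot('scene');im=s['img'];g=cv2.cvtColor(im,cv2.COLOR_RGB2GRAY);sat=im.max(2).astype(int)-im.min(2)
print('     ',*range(302,320))
for y in range(146,172): print(y,*['%3d'%v for v in g[y,302:320]],' | ',*['%3d'%v for v in sat[y,302:320]])
E
```

```text
clock: 37.42
tool_pos: [0.5177, -0.0714, 0.2144]
eef_rot: [-0.328, 0.945, -0.0, 0.006]
contact_force: [1.6, 0.9, -0.4]
opening: 0.003
wrist pin_knob 0.58 [ 83.2 252.5] [ 0.444  -0.1301  0.085 ]
   rect [[242.2, 73.4, 265.3, 99.6]]
wrist guide_mouth 0.82 [ 81.2 255.2] [ 0.4409 -0.1292  0.085 ]
   rect 
wrist peg_grip 0.64 [159.9 340.5] [ 0.447  -0.0155  0.096 ]
   rect 
wrist exp centre z .105 .095 .090 .083 [[80.0, 254.1], [81.1, 254.1], [81.6, 254.1], [82.3, 254.1]]
   rect [[303.3, 149.4, 315.7, 169.0]]
scene guide_mouth 0.78 [160.8 310. ] [ 0.4431 -0.1246  0.085 ]
   rect 
scene peg_grip 0.75 [181.  273.9] [ 0.4579 -0.0078  0.096 ]
   rect 
scene exp centre z .105 .095 .090 .083 [[153.3, 312.3], [156.6, 311.9], [158.3, 311.7], [160.6, 311.4]]
guide_mouth [ 0.4426 -0.128   0.083 ]
      302 303 304 305 306 307 308 309 310 311 312 313 314 315 316 317 318 319
146 185 186 188 195 149  60  54  57  58  60  58  60  59  59  59  60  59  59  |   26  26  25  25  24   9  10   8  11   9  11  11   9  11  10  12  10  12
147 184 182 182 192 139  44  57  62  59  59  62  60  57  58  58  59  58  57 
[... 3023 characters left out ...]
 182 188 186 186  |    5   4   4   4  15  52  40  15  17  31  28   7   4  18  23  24  24  25
168 152 111  77 105 150 136 107 109 101 100 109 107  84 142 181 185 183 185  |    2   3   2   2   5   5   9  18  28  22   5   3   1  21  25  23  24  24
169 188 114  77  86  92  89 107 114 104 102  97  88  76 169 191 183 181 182  |    3   4   3   5   4   3   3   3   4   4   3   2   3  26  25  24  24  22
170 200 160  92  81  90  91  93  94  95  94  95  89  76 160 201 206 205 205  |    3   3   4   2   4   3   3   4   5   3   5   3   1  20  26  25  24  23
171 201 221 175  75  88  93  94  94  94  92  92  90  75 157 201 206 205 205  |    3   4   4   5   3   5   6   3   3   4   3   5   1  22  26  25  23  24
```

```bash
python3 -c "
from plant import r
print(r.finish_job())"
```

```text
the job is handed in; nothing more can be done
None
```

The index pin is home in its guide and the wheel is locked. I handed the job in at about 37.5 s of the 64 s, with the gripper clear of everything; no verdict came back.

**What I did**
- **Pin:** I took it from the block and stood it in the guide.
- **Wheel:** I turned it about 65 degrees by the peg with a light 8 N grip. I stopped when the wheel locked, at about 8.6 N at the peg, then backed off and released.
- **Press:** I pushed the knob down with shut fingers in 1 to 2 mm steps, up to 28 N.

**Last checks**
- **Pin height:** in the last scene picture the lower rim of the knob is at row 167, where 167.4 is expected when home. Its top face is at about row 157.5, where 156.9 is expected. Only a thin line of brass shows, so the pin looks home to about 1 mm.
- **Wheel:** the peg stayed at the angle where the wheel locked.

**What failed or disagreed**
- **First grasps missed:** the first closures came in too high and tilted the pin in its hole. The fingertips touch about 26 mm above the reported TCP, and I worked with that offset afterwards.
- **No click felt:** the readings between steps never showed the rising catch force. They went from almost nothing to a hard stop.
- **Last press on the high side:** two extra 1 mm steps against that stop raised the force from 7 to 28 N. I could not tell how it divided between the guide and the wheel.
- **Detector disagreed:** one low-confidence knob reading (0.43) after the press put the pin about 10 mm too high. The pixel edges contradicted it.
- **Pictures and bystanders:** I had used all 12 views, so the final checks were made on pixel values. I did not measure the bystanders again, though nothing in the force readings suggested contact with them.

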